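# Clip the kit case's key onto the snap hook

### The job

The sensor case is locked up for the day: draw the orange key straight out of the lock of the grey case and clip it onto the key stand. Push the steel eye of the key against the snap hook's sprung brass gate until it passes inside and the gate snaps shut through the eye, feeling for the click and never forcing it or ramming it against the hook (stay well under 18 N), then let go so that the key hangs freely. Leave everything else on the desk alone.

Things in the scene. Friction and masses are not known exactly. Their poses are not given: they have to be found in the camera images.
- case: Grey steel kit case with a blue lid, 180 deep x 250 wide x 88 mm high, fixed to the desk; origin at the middle of its underside, x from its front face to its back. The key stands in the lock of its front face.
- lock (a point): Centre of the keyway in the case's front face, 56 mm above the desk and 32 mm below the case's top. x points into the case (the key comes out along -x), z up. The keyway is an upright slot 4.5 mm wide, 11 mm high; the blade is 25 mm deep in it, with 0.5 mm of play up and down, so the key may droop a degree or two.
- key_fob (a point): Centre of the key's orange fob: a slab 44 mm long (x), 8 mm thick (y), 26 mm high (z); key 45 g. x points from blade to eye. At the start the key stands level in the lock, eye outwards; grip it over the 8 mm thickness. At -x of the fob follow a steel neck (8.5 mm) and a brass blade (25 mm long, 10 mm high, 3 mm thick).
- key_eye (a point): Centre of the outer bar of the key's steel eye, 46 mm along the fob's +x from its centre. The eye is an upright loop of 4 mm round wire on the fob's end; its opening is 22 mm long (x) and 14 mm high (z); the outer bar is upright (along z).
- stand: Key stand with snap hook: black round base 110 mm across, post 18 mm thick at its middle, fixed. Origin: middle of the base's underside; x the way the eye is pushed, y along the gate. The flat-lying hook is bolted on the post through a slotted foot: it sits up to 14 mm nearer or farther along x than the marks below; true in y and z.
- gate_mark (a point): Where the free end of the brass gate would be, were the hook centred in its slot (really up to 14 mm off along x; find it by feel); 145 mm above the desk, the hook's mid-height. x points into the hook, y from rivet to free end. The gate is a 4 mm round bar along y, 22 mm long; the rigid 7 mm nose begins 2.5 mm beyond this end (+y).
- back_mark (a point): Inner face of the hook's back bar, level with the gate's free end, were the hook centred (same offset as gate_mark): 17.5 mm behind the gate's centre line (+x). It is rigid and stops the eye. An eye bar pushed along +x on a line 1 to 4 mm on the rivet side (-y) of the free end slips past it 12 to 15 mm behind the gate's line, then the gate snaps shut through the eye.
- gate (a joint): Opening angle of the gate in rad: 0 shut against the nose, up to 0.9 as it swings into the hook (+x) about its rivet; a spring shuts it. Pushing it open takes about 3 N at first, up to about 8 N. More than 18 N on the hook is too much.
- board: Bystander: white and black controller board, 75 x 55 x 14 mm, origin at its underside's centre.
- dial_module: Bystander: white six-sided sensor board 38 mm across with a blue dial, 15 mm high, origin at its underside's centre.
- lamp_module: Bystander: white six-sided sensor board 38 mm across with a green lamp, 11 mm high, origin at its underside's centre.
- sonar_module: Bystander: white board 22 x 46 mm with two steel barrels, 15 mm high, origin at its underside's centre.
- spare_key: Bystander: blue key of the same shape lying flat on the desk (another case's key), origin at its fob, on the desk.
- driver: Bystander: red screwdriver 160 mm long, lying on the desk.

How it is judged:
On the way, in this order (a step that is already met when the one before it is completed fails the run):
1. the key is drawn out of the lock (x of key_fob in the frame of lock below -0.057 m and height (world z) of key_fob above 0.045 m), for 0.1 s.
2. the key's eye pushes the gate open (value of joint gate above 0.4 rad and distance between key_eye and gate_mark below 0.045 m).
At the end, for the whole second after the job is handed in: The key hangs from the hook, let go (it may still swing a little): the eye's outer bar within 45 mm sideways of the gate mark and from 5 mm below to 15 mm above it, the fob's centre more than 25 mm below the mark, and the gate shut (below 0.08 rad) (value of joint gate below 0.08 rad and horizontal distance between key_eye and gate_mark below 0.045 m and z of key_eye in the frame of gate_mark between -0.005 and 0.015 m and z of key_fob in the frame of gate_mark below -0.025 m); the robot touches nothing.
It fails at once if the key presses on the stand or hook with more than 18 N (contact force between key and stand above 18 N).
It fails at once if the key is dropped on the desk (height (world z) of key_fob below 0.03 m).
It fails at once if a bystander is moved by more than 30 mm (distance of any of board, dial_module, lamp_module, sonar_module, spare_key, driver from where it was at the start of the episode above 0.03 m).
It also fails if it takes over 67 s, if anything falls off the work surface, if the arm or the gripper's body presses on something with over 40 N, if the wrist force passes 120 N, or if a joint passes its speed limit or range.

### The arm

A 7-joint arm with a two-finger parallel gripper is mounted at the origin on the work surface. World frame = base frame: x ahead of the robot, y to its left, z up, the work surface at z = 0. Lengths are in m, angles in rad, forces in N, time in s.
With the tool pointing down it reaches from about 0.4 to 0.925 m from the base axis. Payload 5.6 kg.
Tool frame: the origin (TCP) lies on the mounting face of the last link; the fingertips stand 173 mm ahead of it and the grasp point (between the pads) lies 155 mm ahead of it; z points along the fingers, y is the direction in which the jaws open and shut (so a half turn about z gives the same grasp; the last joint's range is limited). The gripper opens to 85 mm and grips with 20 to 120 N. Pads are 22 mm wide; open, the fingers measure 114 mm over their backs; the gripper's body (76 mm by 85 mm) begins 54 mm behind the grasp point. The pads swing forward as they close: fully open they stand 13 mm farther back than shut.
Start: joints at [-1.256, 0.468, -0.012, 1.603, 0.006, 1.071, -0.056], TCP at [0.228, 0.609, 0.405] pointing down, gripper open.
Joint ranges: [-2.53, 2.53], [-0.31, 2.02], [-1.57, 1.55], [0.28, 2.44], [-1.29, 4.43], [0.15, 1.84], [-2.92, 2.92]. Speed limits (rad/s): [2.57, 2.57, 3.14, 3.14, 3.14, 3.14, 3.14].

### API

Orientations are given as a unit quaternion [x, y, z, w].
In Python, from workcell import arm, optics, order gives the robot as it stands. The module is installed in compiled form; this text tells all that it offers.
- The arm moves only by the tool servo_tool, never from a script. Its argument "rows" is a list of rows, each a list of 7 numbers: the shift along the tool's x, y, z in mm, then the turn, a rotation vector about the tool's x, y, z in rad, then the finger opening in mm, from 0 to 85.4. A call has 1 to 5 rows; each row shifts and turns the commanded pose from where the row before left it, along the tool's axes as they then stand; what a row does not reach is not made up. A row lasts 1/8 s, in which the tool goes at most 62.5 mm and 10.7 degrees, less where a joint would pass 70% of its speed; a pose out of reach is approached as far as the arm can. A call is refused whole if a number of a shift passes 62.5 or a number of a turn 0.188, either way. A call with a gripper value outside its range is refused whole. The fingers move at their own pace and stop on an object; "force" is the grip in N (left out, the last holds). Time passes only in rows, so rows that do not move let the fingers close. It gives the time, the measured TCP pose, the force and the opening at its end, in the units of the state.
- arm.read_state(): the state, without advancing time (a new reading comes with each control period).
- optics.camera(name): name is "scene" or "top" or "wrist"; returns a dict with "frame" (400x640x3 uint8, red, green, blue), "range_z" (400x640 float32, m along the optical axis (not along the pixel's ray), 0 where there is no reading), "mtx" (3x3 intrinsics, pixels), "world_to_cam" (4x4, takes a point from world to camera coordinates). Camera axes: x right, y up, looking along -z (the intrinsics and any distortion apply to the point x, -y, -z); pixel columns grow to the right and rows downward; lengths in m; the calibration is good to about 2 mm. The wrist camera is an equidistant fisheye: a pixel r from the principal point sees the ray r / f radians off the axis. A picture is of the moment at which its call begins.
- order.finish_job(): hands the job in, once; it reports no verdict.
The state is a dict: "t": time; "joints": joint angles; "joint_vel": joint speeds; "joint_torque": joint torques, N m; "ee_pos": TCP position; "tool_rot": TCP orientation; "ft_force": force on the tool from outside, world axes, zero at the start; "wrist_torque": the same for the moment, N m; "gripper_width": opening from 0.0 (shut) to 1.0 (fully open).
Only numpy, scipy, OpenCV 4.12 (cv2) and the standard library are available. Lean on these libraries where they do the work, as an engineer would, in place of code of your own. Each camera call takes 0.05 s, during which the arm holds its last target.

## Working session

There is one attempt and no reset: what is moved stays moved. The work goes in short steps, Python scripts to look and compute and a tool call to move; the robot and the scene stay as the last step left them, time stands still between calls to the robot, and variables do not carry over. Pictures are saved under pics/ and viewed, and the job is handed in when it is done.

Besides the shell and the picture viewer there is one more tool, called after "Emit:" as name(argument=value, ...) on one line, values as JSON. servo_tool: Moves the arm, as the interface text tells. Its arguments: {"type":"object","properties":{"rows":{"type":"array"},"force":{"type":"number"}},"required":["rows"]}

```bash
mkdir -p pics
python3 - <<'E'
from workcell import arm, optics
import cv2,numpy as np
s=arm.read_state()
for k in s: print(k,np.round(s[k],4))
for n in ["scene","top","wrist"]:
    c=optics.camera(n)
    cv2.imwrite(f"pics/{n}0.png",c["frame"][:,:,::-1])
    print(n,c["mtx"].tolist(),np.round(c["world_to_cam"],4).tolist())
    np.savez(f"{n}0.npz",**c)
E
```

```text
t 0.0
joints [-1.256   0.4684 -0.0116  1.6036  0.006   1.0714 -0.0563]
joint_vel [ 0.0022 -0.0022 -0.0013  0.0003 -0.0003  0.0002  0.0002]
joint_torque [-5.00000e-04 -5.32391e+01  2.09000e-02 -2.51295e+01  1.14000e-02
  7.80000e-03  0.00000e+00]
ee_pos [0.2276 0.6086 0.4037]
tool_rot [ 1.78e-01  9.84e-01 -9.00e-04 -1.00e-04]
ft_force [-0.4309  0.4683 -0.591 ]
wrist_torque [ 0.038  -0.0272  0.0059]
gripper_width 0.9996
scene [[380.8854140784598, 0.0, 319.4419039233542], [0.0, 380.8854140784598, 205.52626373924696], [0.0, 0.0, 1.0]] [[-0.8179, 0.575, 0.0172, 0.3825], [-0.316, -0.4741, 0.8218, 0.0999], [0.4807, 0.6668, 0.5695, -1.4177], [0.0, 0.0, 0.0, 1.0]]
top [[410.5425021345555, 0.0, 322.81561307548935], [0.0, 410.5425021345555, 200.60723601820914], [0.0, 0.0, 1.0]] [[-0.0081, -1.0, -0.0009, 0.0419], [0.9886, -0.0081, 0.1502, -0.5147], [-0.1502, 0.0003, 0.9887, -0.9579], [0.0, 0.0, 0.0, 1.0]]
wrist [[309.70691628693146, 0.0, 318.31688512979844], [0.0, 309.70691628693146, 203.7585509448146], [0.0, 0.0, 1.0]] [[0.35, 0.9367, -0.0016, -0.6486], [-0.8948, 0.3339, -0.2963, 0.0394], [-0.277, 0.1052, 0.9551, -0.379], [0.0, 0.0, 0.0, 1.0]]
```

View pics/scene0.png

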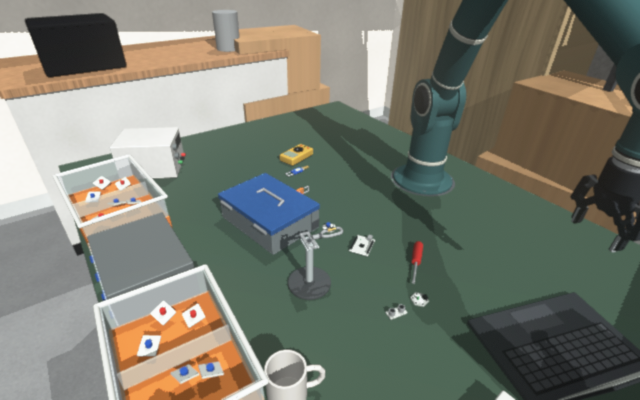

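View pics/top0.png

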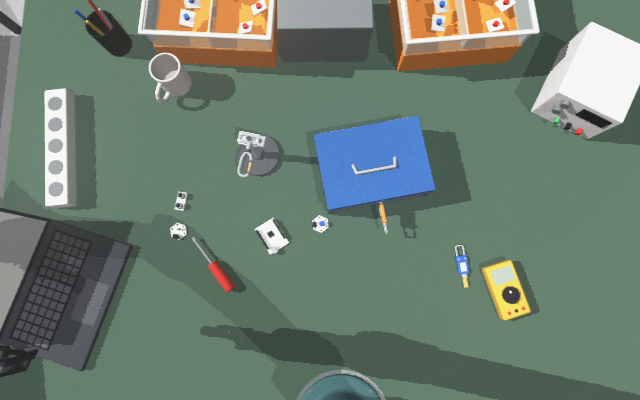

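View pics/wrist0.png

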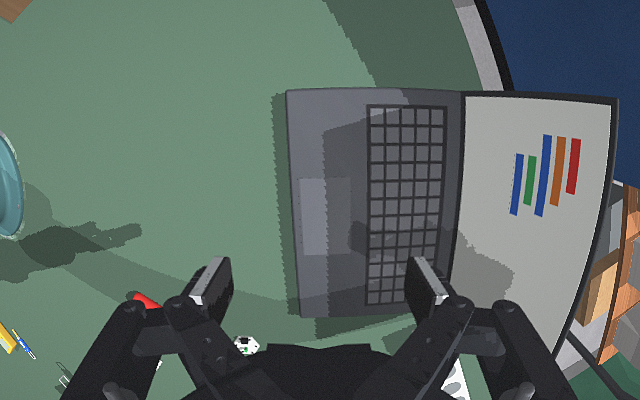

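The top view shows the blue-lidded case at (375,165), with the orange key in its lower (front) face at (382,217). The stand and hook are at about (250,155), with the hook opening toward lower-left. Next I'll zoom in and measure.

```bash
cat > h.py <<'E'
import numpy as np,cv2
def load(n): return dict(np.load(n+".npz"))
def ray(c,u,v):
    K=c["mtx"];T=c["world_to_cam"];R=T[:3,:3];o=-R.T@T[:3,3]
    d=np.array([(u-K[0,2])/K[0,0],-(v-K[1,2])/K[1,1],-1.0])
    return o,R.T@d
def onplane(c,u,v,z):
    o,d=ray(c,u,v); return o+d*(z-o[2])/d[2]
def pix(c,P):
    K=c["mtx"];T=c["world_to_cam"];p=T[:3,:3]@np.array(P)+T[:3,3]
    return np.array([K[0,2]+K[0,0]*p[0]/-p[2],K[1,2]+K[1,1]*-p[1]/-p[2]])
def cloud(c):
    z=c["range_z"];v,u=np.indices(z.shape);K=c["mtx"];T=c["world_to_cam"]
    P=np.stack([(u-K[0,2])/K[0,0]*z,-(v-K[1,2])/K[1,1]*z,-z],-1)
    return (P-T[:3,3])@T[:3,:3]
E
python3 - <<'E'
from h import *
c=load("top0");f=c["frame"][:,:,::-1]
a=cv2.resize(f[115:195,205:305],None,fx=7,fy=7,interpolation=cv2.INTER_CUBIC);cv2.imwrite("pics/a.png",a)
a=cv2.resize(f[190:245,350:420],None,fx=9,fy=9,interpolation=cv2.INTER_CUBIC);cv2.imwrite("pics/b.png",a)
s=load("scene0");a=cv2.resize(s["frame"][170:300,270:360,::-1],None,fx=4.5,fy=4.5,interpolation=cv2.INTER_CUBIC);cv2.imwrite("pics/c.png",a)
W=cloud(c)
hsv=cv2.cvtColor(c["frame"],cv2.COLOR_RGB2HSV)
m=cv2.inRange(hsv,(105,120,60),(125,255,255)); n,l,st,ce=cv2.connectedComponentsWithStats(m)
i=1+np.argmax(st[1:,4]); lid=(l==i); print(st[i],ce[i],"z",np.median(W[lid][:,2]))
cn=max(cv2.findContours(lid.astype(np.uint8),0,2)[0],key=cv2.contourArea)
r=cv2.minAreaRect(cn);
for b in cv2.boxPoints(r): print(np.round(b,1),onplane(c,*b,.088).round(4))
m=cv2.inRange(hsv,(8,130,100),(22,255,255));m[:190]=0;m[245:]=0;m[:,:350]=0;m[:,420:]=0
ys,xs=np.where(m>0);print("orange",xs.min(),xs.max(),ys.min(),ys.max(),np.median(W[ys,xs][:,2]))
cn=max(cv2.findContours(m,0,2)[0],key=cv2.contourArea);r=cv2.minAreaRect(cn);print(r,onplane(c,*r[0],.069).round(4))
for b in cv2.boxPoints(r): print(np.round(b,1),onplane(c,*b,.069).round(4))
E
```

```text
[ 314  116  122   94 8108] [373.37062161 162.40601875] z 0.08876713959661864
[312.9 134.1] [0.6668 0.0599 0.088 ]
[421.  113.9] [ 0.7147 -0.198   0.088 ]
[435.3 189.9] [ 0.5304 -0.2229  0.088 ]
[327.2 210.2] [0.4852 0.0279 0.088 ]
orange 379 386 205 222 0.06571815776887659
((382.52801513671875, 213.4040069580078), (17.799104690551758, 4.651021480560303), 79.69515228271484) [ 0.479  -0.1019  0.069 ]
[378.6 205.1] [ 0.4988 -0.0934  0.069 ]
[383.2 204.2] [ 0.5007 -0.1042  0.069 ]
[386.4 221.7] [ 0.4594 -0.1104  0.069 ]
[381.8 222.6] [ 0.4575 -0.0996  0.069 ]
```

View pics/a.png

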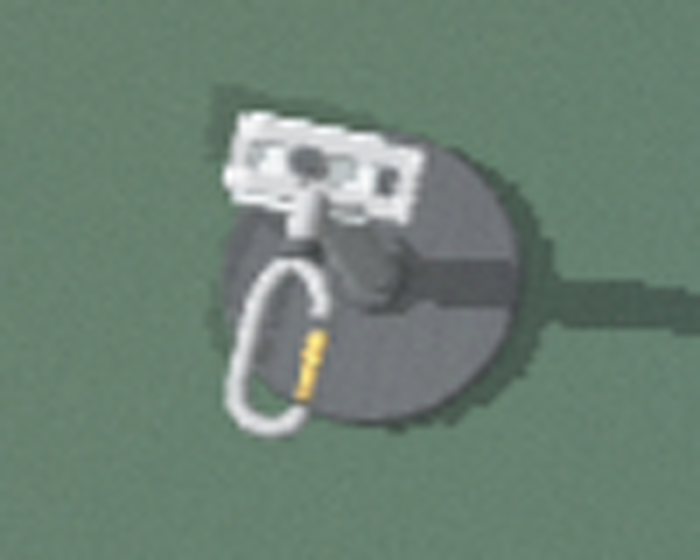

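View pics/b.png

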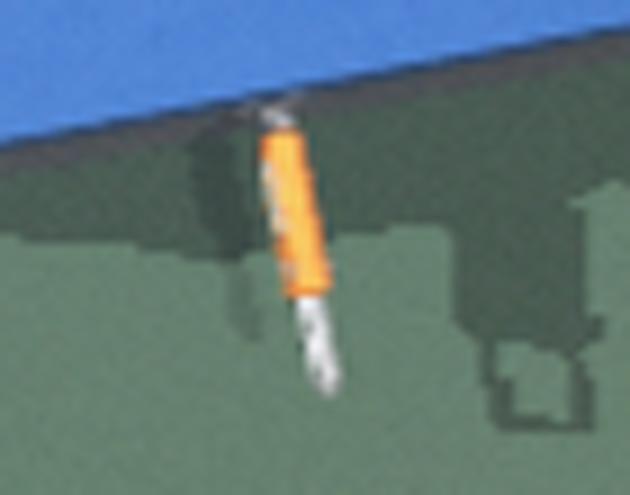

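View pics/c.png

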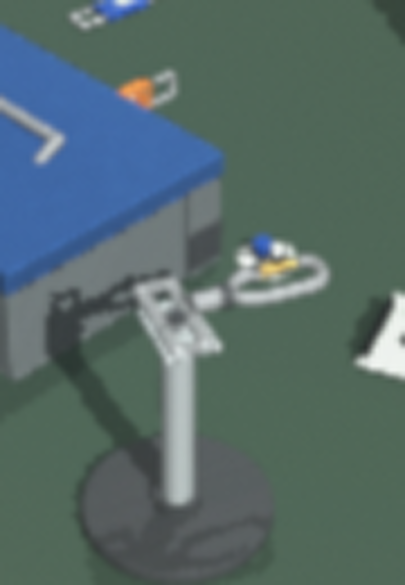

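```bash
cat >> h.py <<'E'
from scipy.spatial.transform import Rotation as Rn
def down(yaw):  # tool z down, tool x at yaw (deg)
    c,s=np.cos(np.radians(yaw)),np.sin(np.radians(yaw))
    return Rn.from_matrix(np.array([[c,s,0],[s,-c,0],[0,0,-1.]]))
def go(pos,yaw,st):
    R=Rn.from_quat(st["tool_rot"]); T=down(yaw) if np.isscalar(yaw) else yaw
    d=R.inv().apply(np.array(pos)-st["ee_pos"])*1000
    w=(R.inv()*T).as_rotvec()
    print("shift mm",d.round(1),"turn",w.round(4)); return d,w
def wray(c,u,v):
    K=c["mtx"];T=c["world_to_cam"];R=T[:3,:3];o=-R.T@T[:3,3]
    x=np.array([u-K[0,2],v-K[1,2]]);r=np.hypot(*x);th=r/K[0,0]
    d=np.array([np.sin(th)*x[0]/r,-np.sin(th)*x[1]/r,-np.cos(th)]) if r>0 else np.array([0,0,-1.])
    return o,R.T@d
def wplane(c,u,v,z):
    o,d=wray(c,u,v); return o+d*(z-o[2])/d[2]
def wpix(c,P):
    K=c["mtx"];T=c["world_to_cam"];p=T[:3,:3]@np.array(P)+T[:3,3]
    rh=np.hypot(p[0],p[1]);th=np.arctan2(rh,-p[2]);r=K[0,0]*th
    return np.array([K[0,2]+r*p[0]/rh,K[1,2]-r*p[1]/rh])
E
python3 - <<'E'
from h import *
from workcell import arm
c=load("top0");print("cam",ray(c,0,0)[0].round(3))
W=cloud(c);hsv=cv2.cvtColor(c["frame"],cv2.COLOR_RGB2HSV)
m=cv2.inRange(hsv,(15,120,120),(32,255,255));m[:150]=0;m[185:]=0;m[:,:235]=0;m[:,262:]=0
ys,xs=np.where(m>0)
for y,x in zip(ys,xs): print(x,y,W[y,x].round(3),onplane(c,x,y,.147)[:2].round(3))
r=cv2.fitEllipse  # unused
# base
for u,v in [(205+225/7,115+260/7),(205+520/7,115+270/7),(205+372/7,115+422/7)]: print("base",onplane(c,u-.5,v-.5,.0).round(3))
# plate corners
for u,v in [(240,115),(425,150),(410,220),(230,195)]: print("plate",onplane(c,205+u/7,115+v/7,.15).round(3), W[int(115+v/7),int(205+u/7)].round(3))
s=load("scene0");print("scenecam",ray(s,0,0)[0].round(3))
st=arm.read_state(); print(st["t"]); go((.473,-.103,.33),190.2,st)
E
```

```text
cam [0.365 0.038 1.024]
250 164 [0.58  0.196 0.15 ] [0.581 0.197]
250 165 [0.579 0.196 0.148] [0.579 0.197]
250 166 [0.577 0.197 0.147] [0.577 0.197]
249 168 [0.572 0.199 0.147] [0.572 0.199]
248 170 [0.568 0.201 0.147] [0.568 0.201]
base [0.65  0.258 0.   ]
base [0.645 0.15  0.   ]
base [0.589 0.203 0.   ]
plate [0.654 0.221 0.15 ] [0.659 0.224 0.14 ]
plate [0.642 0.163 0.15 ] [0.689 0.185 0.008]
plate [0.62  0.167 0.15 ] [0.661 0.189 0.012]
plate [0.628 0.224 0.15 ] [0.675 0.257 0.003]
scenecam [1.026 0.773 0.719]
0.15
shift mm [-479.1 -580.5   74.8] turn [-1.400e-03 -2.000e-04 -5.359e-01]
```

Emit:
servo_tool(rows=[[-30, -36, 0, 0, 0, 0, 50], [-40, -48, 0, 0, 0, 0, 50], [-40, -48, 0, 0, 0, 0, 50], [-40, -48, 0, 0, 0, 0, 50], [-40, -48, 0, 0, 0, 0, 50]])

```text
t: 0.78
ee_pos: [0.3262, 0.3266, 0.4047]
tool_rot: [0.178, 0.984, 0.0, 0.0]
ft_force: [0.6, 0.9, 0.4]
gripper_width: 0.585
```

Emit:
servo_tool(rows=[[-40, -48, 0, 0, 0, 0, 50], [-40, -48, 10, 0, 0, 0, 50], [-40, -48, 10, 0, 0, 0, 50], [-40, -48, 10, 0, 0, 0, 50], [-40, -48, 10, 0, 0, 0, 50]])

```text
t: 1.4
ee_pos: [0.4283, 0.0349, 0.3652]
tool_rot: [0.178, 0.984, 0.0, 0.0]
ft_force: [1.1, 0.6, 0.1]
gripper_width: 0.582
```

Emit:
servo_tool(rows=[[-40, -48, 10, 0, 0, -0.1, 50], [0, 0, 0, 0, 0, -0.14, 50], [0, 0, 0, 0, 0, -0.15, 50], [0, 0, 0, 0, 0, -0.146, 50], [0, 0, 0, 0, 0, 0, 50]])

```text
t: 2.02
ee_pos: [0.4483, -0.0216, 0.3552]
tool_rot: [-0.088, 0.996, 0.0, -0.0]
ft_force: [-0.1, -0.7, 0.5]
gripper_width: 0.589
```

```bash
cat > snap.py <<'E'
import sys
from h import *
from workcell import arm,optics
n,tag=sys.argv[1:3]
c=optics.camera(n); np.savez(tag+".npz",**c)
f=c["frame"][:,:,::-1]
if len(sys.argv)>3:
    x0,x1,y0,y1,k=map(int,sys.argv[3:8]); f=cv2.resize(f[y0:y1,x0:x1],None,fx=k,fy=k,interpolation=cv2.INTER_CUBIC)
cv2.imwrite(f"pics/{tag}.png",f)
st=arm.read_state();print("t",round(st["t"],2),"pos",st["ee_pos"].round(4) if hasattr(st["ee_pos"],'round') else st["ee_pos"],"F",np.round(st["ft_force"],1),"q",np.round(st["joints"],2))
E
python3 snap.py wrist w1; python3 -c "
from h import *
from workcell import arm
go((.473,-.103,.33),190.2,arm.read_state())"
```

```text
t 2.08 pos [ 0.4483 -0.0216  0.3553] F [ 0.1 -0.2 -0.1] q [-0.33  0.19  0.34  2.14 -0.09  0.82  1.81]
shift mm [-10.1 -84.5  25.2] turn [ 0.0001 -0.0001 -0.0028]
```

View pics/w1.png

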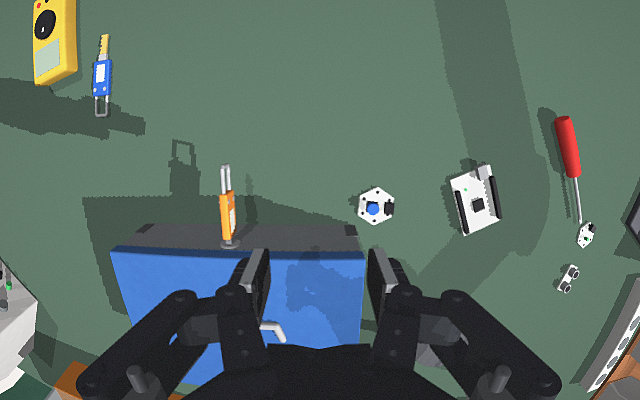

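The wrist view shows the key at about (227,205), eye up and away from the case. I'll centre the gripper over it.

Emit:
servo_tool(rows=[[-5, -40, 10, 0, 0, 0, 50], [-5, -44, 15, 0, 0, 0, 50], [0, 0, 0, 0, 0, 0, 50]])

```text
t: 2.45
ee_pos: [0.4731, -0.1052, 0.3295]
tool_rot: [-0.085, 0.996, -0.001, -0.001]
ft_force: [-0.6, -0.2, 0.6]
gripper_width: 0.586
```

```bash
python3 snap.py wrist w2
python3 - <<'E'
from h import *
c=load("w2");f=c["frame"]
cv2.imwrite("pics/w2z.png",cv2.resize(f[120:300,240:400,::-1],None,fx=3.3,fy=3.3,interpolation=cv2.INTER_CUBIC))
hsv=cv2.cvtColor(f,cv2.COLOR_RGB2HSV)
m=cv2.inRange(hsv,(10,140,150),(22,255,255));m[:,:260]=0;m[:,380:]=0;m[:100]=0;m[300:]=0
n,l,st,ce=cv2.connectedComponentsWithStats(m);print(st[:6],ce[:6])
cn=max(cv2.findContours(m,0,2)[0],key=cv2.contourArea);r=cv2.minAreaRect(cn)
for b in cv2.boxPoints(r): print(b.round(1),wplane(c,*b,.069).round(4),wplane(c,*b,.043).round(4))
E
```

```text
t 2.5 pos [ 0.473  -0.1035  0.3298] F [-0.3  0.8  0.7] q [-0.18  0.3   0.38  2.09 -0.15  0.78  2.04]
[[     0      0    640    400 255512]
 [   315    187     10     56    488]] [[319.50028179 199.46851811]
 [319.35245902 215.98360656]]
[315. 242.] [ 0.5013 -0.1044  0.069 ] [ 0.5129 -0.1027  0.043 ]
[315. 187.] [ 0.4561 -0.112   0.069 ] [ 0.4626 -0.1112  0.043 ]
[324. 187.] [ 0.4549 -0.1052  0.069 ] [ 0.4613 -0.1037  0.043 ]
[324. 242.] [ 0.5001 -0.0972  0.069 ] [ 0.5115 -0.0947  0.043 ]
```

View pics/w2.png

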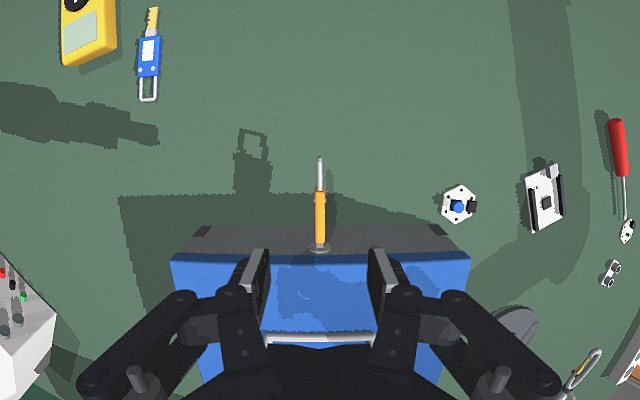

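View pics/w2z.png

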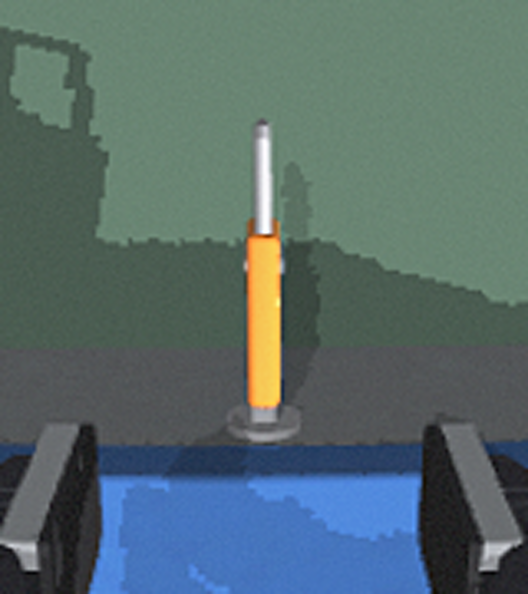

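The key is centred and vertical at column 319. Its fob centre is at about (0.479, -0.104), which matches the top camera. I'll descend now.

Emit:
servo_tool(rows=[[-1, 0, 30, 0, 0, 0, 50], [-1, 0, 30, 0, 0, 0, 50], [-1, 0, 25, 0, 0, 0, 50], [-1, 0, 20, 0, 0, 0, 50], [0, 0, 0, 0, 0, 0, 50]])

```text
t: 3.12
ee_pos: [0.4766, -0.1003, 0.2245]
tool_rot: [-0.089, 0.996, 0.001, -0.001]
ft_force: [-0.3, -0.4, -0.2]
gripper_width: 0.588
```

```bash
python3 snap.py wrist w3 160 480 170 400 2;python3 -c "
from h import *
from workcell import arm
go((.477,-.104,.213),190.2,arm.read_state())"
```

```text
t 3.17 pos [ 0.477  -0.1007  0.2253] F [-0.1  0.5  0.4] q [-0.11  0.49  0.3   2.13 -0.27  0.56  2.14]
shift mm [ 0.6 -3.3 12.3] turn [ 0.0007 -0.0008  0.0007]
```

View pics/w3.png

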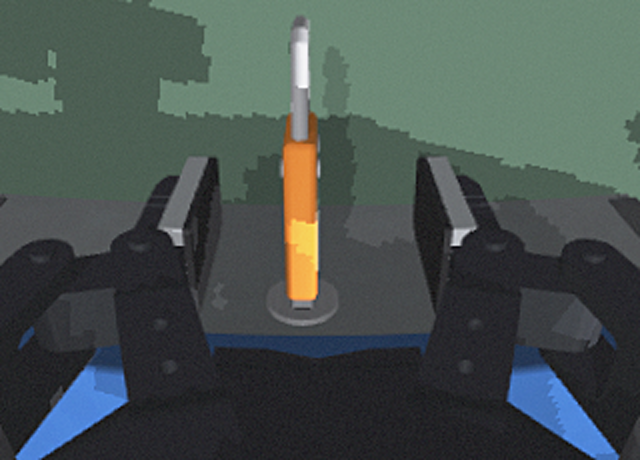

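The key is about 3 mm left of the jaw centre, which agrees with the measured TCP drift. I'll correct that while finishing the descent, then close.

Emit:
servo_tool(rows=[[0, -3, 6, 0, 0, 0, 50], [0, 0, 6, 0, 0, 0, 50], [0, 0, 0, 0, 0, 0, 50]])

```text
t: 3.55
ee_pos: [0.4775, -0.1046, 0.2132]
tool_rot: [-0.089, 0.996, 0.0, -0.0]
ft_force: [-0.0, -0.3, -0.3]
gripper_width: 0.585
```

```bash
python3 snap.py wrist w4 160 480 170 400 2;python3 -c "
from h import *
from workcell import arm
go((.477,-.104,.213),190.2,arm.read_state())"
```

```text
t 3.6 pos [ 0.4776 -0.1046  0.2133] F [ 0.5 -0.2  0.8] q [-0.09  0.51  0.29  2.13 -0.28  0.53  2.16]
shift mm [0.4 0.7 0.3] turn [ 0.0001 -0.0001 -0.0001]
```

View pics/w4.png

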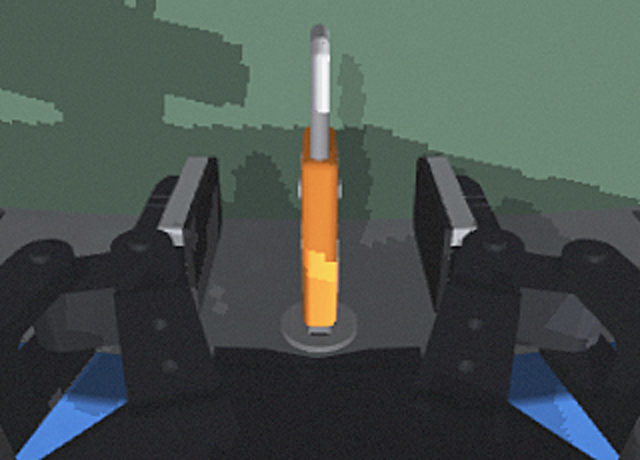

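The jaws are centred within about 0.7 mm. Closing.

Emit:
servo_tool(rows=[[0, 0.5, 0, 0, 0, 0, 6], [0, 0, 0, 0, 0, 0, 4], [0, 0, 0, 0, 0, 0, 4], [0, 0, 0, 0, 0, 0, 4], [0, 0, 0, 0, 0, 0, 4]], force=50)

```text
t: 4.22
ee_pos: [0.4776, -0.1041, 0.2134]
tool_rot: [-0.089, 0.996, -0.0, 0.0]
ft_force: [-0.1, -0.2, 2.3]
gripper_width: 0.083
```

```bash
python3 snap.py wrist w5 160 480 170 400 2
```

```text
t 4.28 pos [ 0.4776 -0.1041  0.2134] F [0.7 0.5 2.4] q [-0.09  0.51  0.29  2.13 -0.28  0.53  2.15]
```

View pics/w5.png

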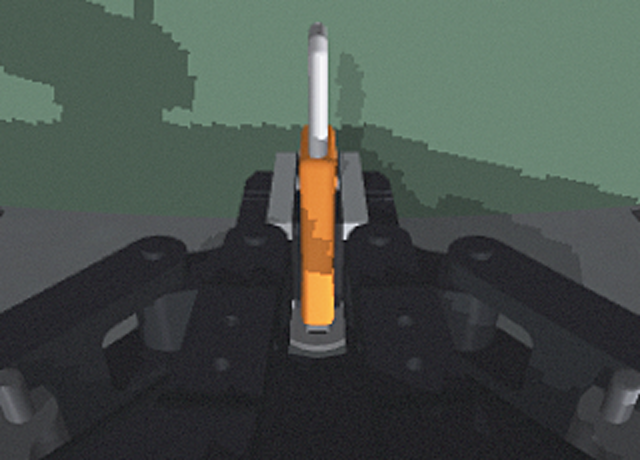

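The fob is gripped with about 7–8 mm of opening. I'll draw it straight out along tool +x.

Emit:
servo_tool(rows=[[5, 0, 0, 0, 0, 0, 4], [7, 0, 0, 0, 0, 0, 4], [8, 0, 0, 0, 0, 0, 4], [8, 0, 0, 0, 0, 0, 4], [8, 0, 0, 0, 0, 0, 4]])

```text
t: 4.9
ee_pos: [0.4414, -0.1106, 0.2133]
tool_rot: [-0.089, 0.996, 0.0, -0.0]
ft_force: [-0.6, 0.0, -0.6]
gripper_width: 0.082
```

Emit:
servo_tool(rows=[[8, 0, 0, 0, 0, 0, 4], [8, 0, 0, 0, 0, 0, 4], [0, 0, 0, 0, 0, 0, 4], [0, 0, 0, 0, 0, 0, 4]])

```text
t: 5.4
ee_pos: [0.4266, -0.1133, 0.2134]
tool_rot: [-0.089, 0.996, -0.0, 0.0]
ft_force: [-0.2, 0.4, -0.3]
gripper_width: 0.084
```

```bash
python3 snap.py wrist w6 160 480 170 400 2;  python3 snap.py top t6 340 440 180 260 7
```

```text
t 5.45 pos [ 0.4267 -0.1133  0.2134] F [-0.7 -0.5 -1.3] q [-0.06  0.46  0.29  2.24 -0.28  0.48  2.2 ]
t 5.5 pos [ 0.4267 -0.1133  0.2134] F [-0.1 -0.6 -0.6] q [-0.06  0.46  0.29  2.24 -0.28  0.48  2.2 ]
```

View pics/w6.png

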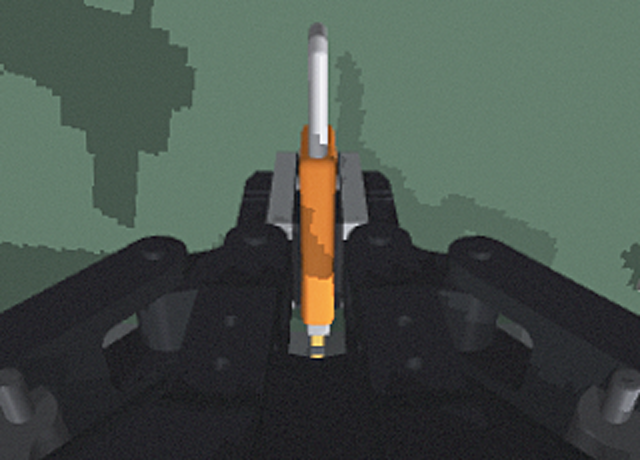

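The key is clear of the lock and the brass blade is visible. Next I'll locate the eye in the tool frame.

Run:
```python
from h import *
from workcell import arm
c=load("w6");st=arm.read_state();R=Rn.from_quat(st["tool_rot"])
cv2.imwrite("pics/w6z.png",cv2.resize(c["frame"][170:370,290:350,::-1],None,fx=8,fy=3,interpolation=cv2.INTER_CUBIC)) 
cv2.imwrite("pics/w6y.png",cv2.resize(c["frame"][175:255,280:360,::-1],None,fx=7,fy=7,interpolation=cv2.INTER_CUBIC)) 
W2T=lambda P:R.inv().apply(P-np.array(st["ee_pos"]))*1000
T2W=lambda p:np.array(st["ee_pos"])+R.apply(np.array(p))/1000
print("cam in tool",W2T(wray(c,0,0)[0]).round(1))
for dx in (-2,0,2,4):
  print(dx,[wpix(c,T2W((dx+a,0,157.4-h))).round(1).tolist() for a,h in [(48,9),(48,0),(48,-9),(46,11),(22,13),(22,-13),(-22,13)]])
m=cv2.imread
```

```text
cam in tool [75.3 -0.9 31.1]
-2 [[320.7, 186.4], [320.5, 181.2], [320.4, 176.7], [320.7, 192.7], [320.6, 251.2], [320.2, 227.6], [320.2, 333.5]]
0 [[320.7, 181.4], [320.5, 176.5], [320.4, 172.3], [320.7, 187.7], [320.6, 246.8], [320.2, 223.8], [320.3, 330.4]]
2 [[320.7, 176.4], [320.5, 171.8], [320.4, 167.9], [320.7, 182.6], [320.6, 242.3], [320.2, 219.9], [320.3, 327.2]]
4 [[320.7, 171.3], [320.5, 167.1], [320.4, 163.4], [320.7, 177.5], [320.6, 237.7], [320.2, 216.0], [320.3, 324.0]]
```

View pics/w6y.png

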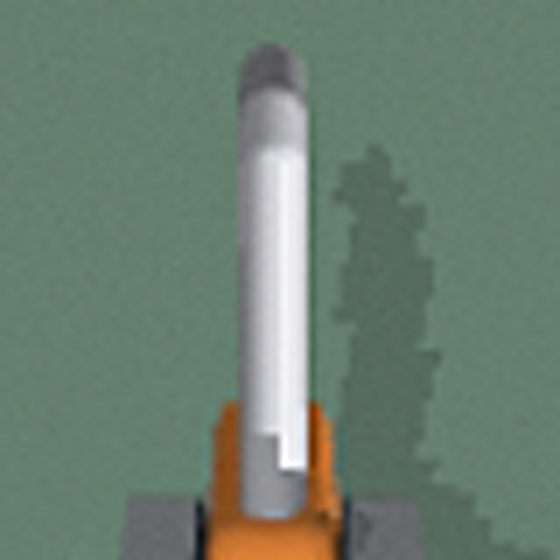

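View pics/t6.png

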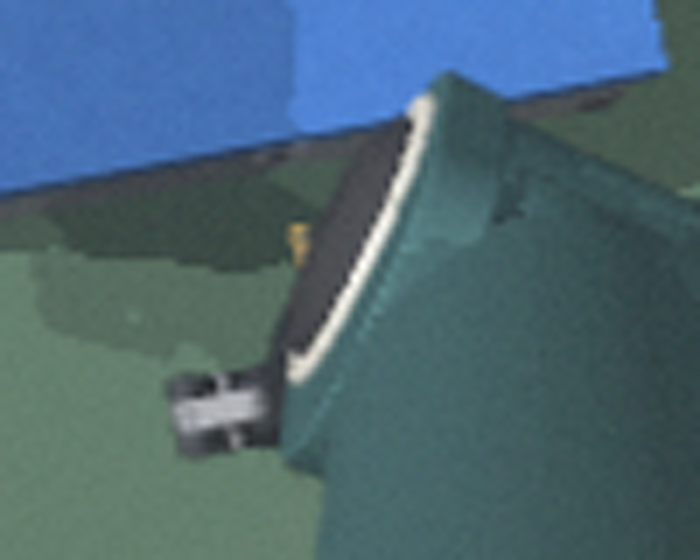

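```bash
cat >> h.py <<'E'
def wcloud(c):
    z=c["range_z"];v,u=np.indices(z.shape);K=c["mtx"];T=c["world_to_cam"]
    x=u-K[0,2];y=v-K[1,2];r=np.hypot(x,y)+1e-9;th=r/K[0,0];t=np.tan(th)*z
    P=np.stack([t*x/r,-t*y/r,-z],-1)
    return (P-T[:3,3])@T[:3,:3]
E
python3 - <<'E'
from h import *
from workcell import arm
c=load("w6");st=arm.read_state();R=Rn.from_quat(st["tool_rot"])
P=R.inv().apply((wcloud(c)-np.array(st["ee_pos"])).reshape(-1,3)).reshape(400,640,3)*1000
for v in range(180,345,5): print(v,[P[v,u].round(1).tolist() for u in (317,319,321)])
E
```

```text
180 [[33.7, -1.7, 213.8], [33.6, -0.5, 213.9], [33.8, 0.7, 213.1]]
185 [[43.7, -1.5, 160.1], [43.8, -0.6, 159.9], [43.3, 0.3, 161.9]]
190 [[43.2, -1.4, 153.5], [43.4, -0.6, 152.8], [43.0, 0.2, 154.4]]
195 [[41.1, -1.5, 153.4], [41.4, -0.6, 152.4], [41.1, 0.2, 153.4]]
200 [[39.5, -1.4, 151.8], [39.7, -0.6, 151.2], [39.5, 0.2, 151.8]]
205 [[37.8, -1.4, 150.5], [37.6, -0.6, 151.0], [37.2, 0.2, 152.2]]
210 [[35.1, -1.5, 152.1], [35.5, -0.6, 150.7], [34.8, 0.2, 153.0]]
215 [[33.3, -1.5, 151.1], [32.8, -0.6, 152.3], [33.2, 0.2, 151.4]]
220 [[31.0, -1.5, 151.2], [31.2, -0.6, 150.6], [30.9, 0.2, 151.5]]
225 [[28.7, -1.5, 151.5], [28.8, -0.6, 151.2], [28.6, 0.2, 151.8]]
230 [[26.7, -1.5, 151.0], [26.4, -0.6, 151.5], [27.1, 0.2, 149.9]]
235 [[24.0, -1.5, 151.9], [24.4, -0.6, 150.9], [24.0, 0.2, 151.9]]
240 [[22.4, -1.5, 150.3], [22.1, -0.6, 150.9], [22.0, 0.2, 151.3]]
245 [[19.9, -1.5, 150.7], [20.2, -0.6, 150.0], [19.9, 0.2, 150.6]]
250 [[18.1, -1.5, 149.5], [17.9, -0.6, 149.9], [18.5, 0.2, 148.7]]
255 [[16.0, -1.5, 149.0], [16.5, -0.6, 148.0], [16.2, 0.2, 148.6]]
260 [[13.7, -1.5, 148.7], [1
[... 419 characters left out ...]
, 147.3]]
295 [[-4.2, -1.5, 148.5], [-3.7, -0.6, 147.7], [-3.3, 0.3, 147.2]]
300 [[-6.0, -1.5, 147.1], [-5.6, -0.6, 146.5], [-5.7, 0.3, 146.6]]
305 [[-8.8, -1.5, 147.0], [-9.0, -0.6, 147.3], [-9.1, 0.3, 147.5]]
310 [[-10.9, -1.5, 146.0], [-11.6, -0.6, 146.9], [-10.9, 0.3, 145.9]]
315 [[-13.8, -1.5, 145.9], [-14.4, -0.6, 146.7], [-14.4, 0.3, 146.7]]
320 [[-16.6, -1.5, 145.6], [-17.1, -0.6, 146.3], [-17.5, 0.3, 146.8]]
325 [[-20.0, -1.5, 146.0], [-19.5, -0.6, 145.5], [-20.5, 0.4, 146.6]]
330 [[-22.7, -1.5, 145.5], [-23.4, -0.6, 146.3], [-23.6, 0.4, 146.5]]
335 [[-32.5, -1.6, 152.9], [-33.2, -0.6, 153.7], [-32.8, 0.5, 153.3]]
340 [[-36.3, -1.6, 153.2], [-36.7, -0.6, 153.6], [-35.7, 0.5, 152.5]]
```

The depth profile shows the eye about 44 mm ahead of the tool axis, with the key drooping a few degrees. Next I'll lift and turn toward the stand's push direction.

Emit:
servo_tool(rows=[[0, 0, -30, 0, 0, 0, 4], [0, 0, -40, 0, 0, 0, 4], [0, 0, -40, 0, 0, 0.1, 4], [0, 0, -40, 0, 0, 0.16, 4], [0, 0, 0, 0, 0, 0.18, 4]])

```text
t: 6.12
ee_pos: [0.4274, -0.1136, 0.3662]
tool_rot: [0.133, 0.991, 0.001, 0.003]
ft_force: [-0.3, -0.1, -1.0]
gripper_width: 0.083
```

Emit:
servo_tool(rows=[[0, 0, 0, 0, 0, 0.18, 4], [0, 0, 0, 0, 0, 0.18, 4], [0, 0, 0, 0, 0, 0.18, 4], [0, 0, 0, 0, 0, 0.18, 4], [0, 0, 0, 0, 0, 0.18, 4]])

```text
t: 6.75
ee_pos: [0.4264, -0.1132, 0.3633]
tool_rot: [0.551, 0.834, 0.0, 0.0]
ft_force: [-1.8, -0.4, -1.1]
gripper_width: 0.084
```

Emit:
servo_tool(rows=[[0, 0, 0, 0, 0, 0.18, 4], [0, 0, 0, 0, 0, 0.18, 4], [0, 0, 0, 0, 0, 0.18, 4], [0, 0, 0, 0, 0, 0.09, 4], [0, 0, 0, 0, 0, 0, 4]])

```text
t: 7.38
ee_pos: [0.4264, -0.1132, 0.3633]
tool_rot: [0.78, 0.625, -0.0, 0.0]
ft_force: [-0.4, -0.3, -0.0]
gripper_width: 0.083
```

```bash
python3 -c "
from h import *
from workcell import arm
s=arm.read_state();print(np.round(s['joints'],2),s['ee_pos'])
go((.55,.12,.36),77.5,s)"
```

```text
[-0.46  0.18  0.72  2.17 -0.16  0.84  0.14] [ 0.42642553 -0.11315767  0.3632908 ]
shift mm [254.5  69.8   3.3] turn [ 0.      0.0001 -0.0015]
```

Emit:
servo_tool(rows=[[35, 14, 0, 0, 0, 0, 4], [45, 20, 0, 0, 0, 0, 4], [45, 20, 0, 0, 0, 0, 4], [45, 16, 0, 0, 0, 0, 4], [0, 0, 0, 0, 0, 0, 4]])

```text
t: 8.0
ee_pos: [0.5333, 0.0412, 0.3628]
tool_rot: [0.778, 0.628, 0.0, 0.0]
ft_force: [0.2, -0.6, -1.4]
gripper_width: 0.081
```

```bash
python3 snap.py wrist w7
```

```text
t 8.05 pos [0.5323 0.0387 0.3628] F [-0.8 -1.  -1.4] q [-0.63  0.36  0.61  1.96 -0.26  0.9  -0.11]
```

View pics/w7.png

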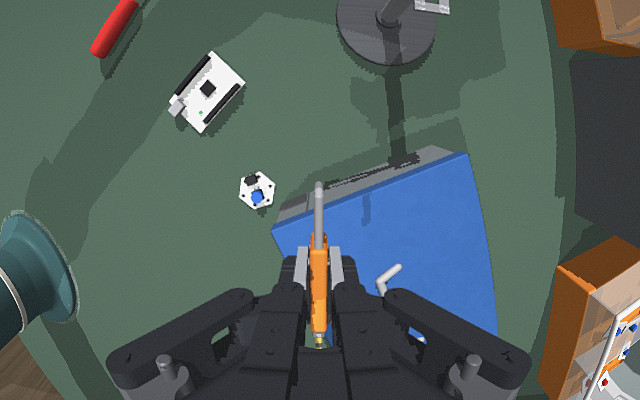

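Emit:
servo_tool(rows=[[25, 0, 15, 0, 0, 0, 4], [30, 0, 25, 0, 0, 0, 4], [20, 0, 20, 0, 0, 0, 4], [0, 0, 0, 0, 0, 0, 4]])

```text
t: 8.55
ee_pos: [0.5474, 0.1117, 0.3013]
tool_rot: [0.78, 0.626, -0.002, -0.001]
ft_force: [-1.2, -1.2, 0.1]
gripper_width: 0.083
```

```bash
python3 snap.py wrist w8; python3 snap.py scene s8 250 400 150 280 5; python3 snap.py top t8 200 300 110 200 6
```

```text
t 8.6 pos [0.5479 0.1102 0.3025] F [ 0.5 -0.8  0.3] q [-0.69  0.48  0.55  1.94 -0.34  0.81 -0.17]
t 8.65 pos [0.5482 0.1093 0.3034] F [ 0.5 -0.8 -0.5] q [-0.69  0.48  0.55  1.94 -0.34  0.81 -0.17]
t 8.7 pos [0.5484 0.109  0.3039] F [-0.1 -1.  -0.2] q [-0.69  0.48  0.55  1.94 -0.34  0.81 -0.17]
```

View pics/w8.png

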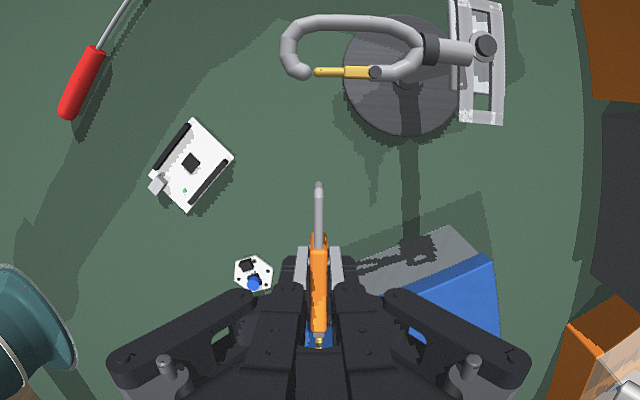

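View pics/s8.png

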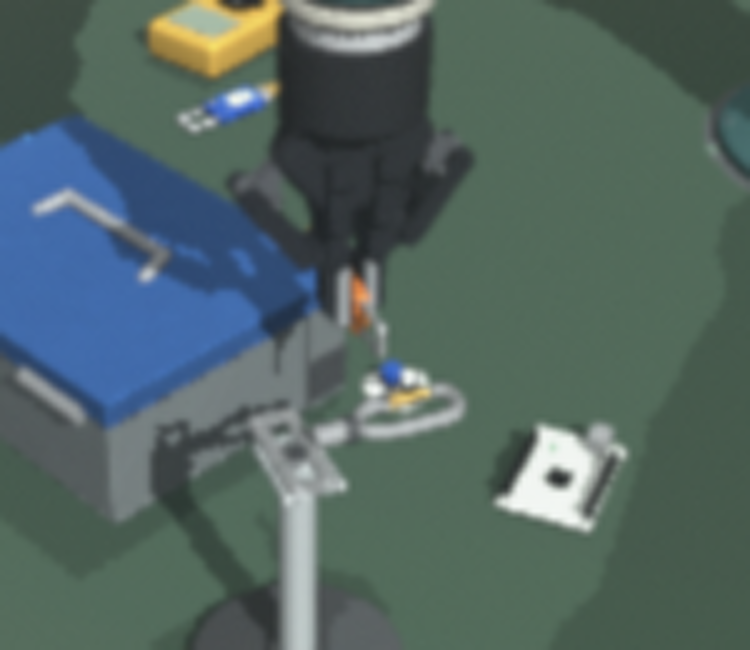

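View pics/t8.png

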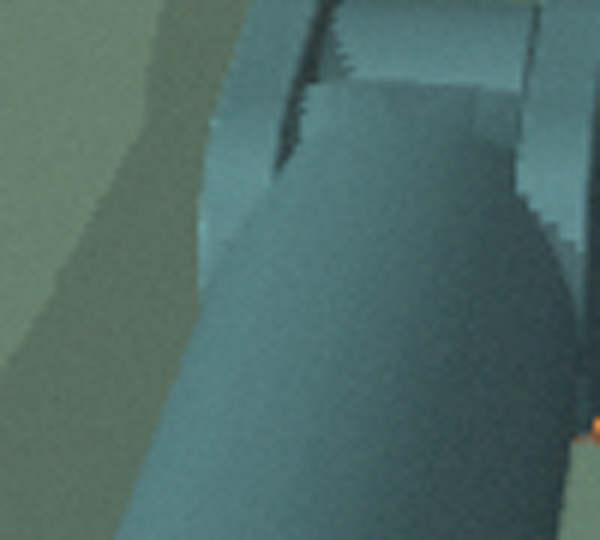

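The wrist view shows the brass gate from (315,71) to (372,72), the nose at (297,70) and the eye bar at (319,187). I'll measure them on the z=0.145 plane.

```bash
cat > meas.py <<'E'
import sys
from h import *
from workcell import arm
tag=sys.argv[1];c=load(tag);st=arm.read_state();R=Rn.from_quat(st["tool_rot"])
tl=lambda P:(R.inv().apply(P-np.array(st["ee_pos"]))*1000).round(1)
hsv=cv2.cvtColor(c["frame"],cv2.COLOR_RGB2HSV)
m=cv2.inRange(hsv,(17,120,90),(32,255,255));m[200:]=0;m[:,:260]=0;m[:,420:]=0
n,l,s,ce=cv2.connectedComponentsWithStats(m);i=1+np.argmax(s[1:,4]);print("gate",s[i],ce[i].round(1))
ys,xs=np.where(l==i)
for u in range(xs.min()+2,xs.max(),8):
    v=ys[xs==u].mean();print(u,round(v,1),tl(wplane(c,u,v,.147)), wplane(c,u,v,.147).round(4), tl(wcloud(c)[int(v),u]))
u=xs.min()-.5;v=ys[xs<xs.min()+4].mean();e=wplane(c,u,v,.145);print("free end",u,v,e.round(4),tl(e))
# eye columns
f=c["frame"].astype(int)
P=R.inv().apply((wcloud(c)-np.array(st["ee_pos"])).reshape(-1,3)).reshape(400,640,3)*1000
for v in range(180,235,6):
    ok=[u for u in range(305,335) if 140<P[v,u,2]<170]
    if ok: print("eye row",v,min(ok),max(ok),np.mean(ok),np.median(P[v,ok],axis=0).round(1))
E
python3 meas.py w8
python3 - <<'E'
from h import *
c=load("w8");f=c["frame"][:,:,::-1]
cv2.imwrite("pics/w8g.png",cv2.resize(f[0:100,270:400],None,fx=6,fy=6,interpolation=cv2.INTER_CUBIC))
E
```

```text
gate [313  66  58  12 549] [343.4  71.4]
315 71.0 [ 93.   -3.2 156.9] [0.566  0.2004 0.147 ] [ 93.   -3.2 156.9]
323 71.2 [ 9.300e+01 -1.000e-01  1.569e+02] [0.569  0.1996 0.147 ] [ 9.320e+01 -1.000e-01  1.583e+02]
331 71.5 [ 92.9   3.  156.9] [0.572  0.1988 0.147 ] [ 93.    3.  155.9]
339 71.5 [ 93.    6.1 156.9] [0.5751 0.1982 0.147 ] [ 93.3   6.2 157.7]
347 71.5 [ 93.    9.3 156.9] [0.5781 0.1976 0.147 ] [ 93.2   9.2 156.7]
355 71.5 [ 93.1  12.4 156.9] [0.5812 0.197  0.147 ] [ 93.4  12.4 157.3]
363 71.5 [ 93.3  15.6 156.9] [0.5843 0.1964 0.147 ] [ 93.3  15.3 155.3]
free end 312.5 71.18181818181819 [0.565  0.2008 0.145 ] [ 93.2  -4.2 158.9]
eye row 186 314 323 318.5 [ 45.5  -1.6 161.4]
eye row 192 314 323 318.5 [ 44.1  -1.6 156.8]
eye row 198 314 323 318.5 [ 42.1  -1.6 154.8]
eye row 204 314 323 318.5 [ 39.5  -1.6 154.9]
eye row 210 314 323 318.5 [ 37.   -1.6 154.6]
eye row 216 314 323 318.5 [ 34.4  -1.5 154.8]
eye row 222 314 323 318.5 [ 32.1  -1.5 153.8]
eye row 228 314 323 318.5 [ 29.4  -1.5 153.7]
eye row 234 314 323 318.5 [ 26.6  -1.5 153.9]
```

View pics/w8g.png

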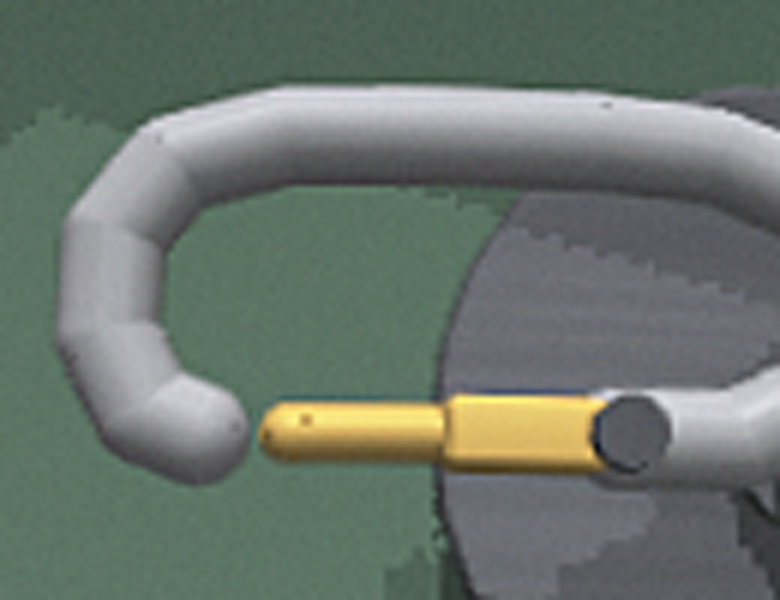

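The gate is parallel to the tool's y. The eye height needs a check, so I'll use the scene camera with the gate as a reference.

Run:
```python
from h import *
from workcell import arm
st=arm.read_state();R=Rn.from_quat(st["tool_rot"]);T2W=lambda p:np.array(st["ee_pos"])+R.apply(np.array(p))/1000
print(st["ee_pos"])
s=load("s8")
cv2.imwrite("pics/s8z.png",cv2.resize(s["frame"][195:245,305:355,::-1],None,fx=12,fy=12,interpolation=cv2.INTER_CUBIC))
fr=lambda p:((p+.5-np.array([305,195]))*12).round(0)
for z in (150,155,160,165,170,175): print("eye z",z,fr(pix(s,T2W((45,-1.6,z)))), "fob end",fr(pix(s,T2W((22,-1.6,z)))))
for y in (-2.2,9,20): print("gate",fr(pix(s,T2W((93,y,158.9)))))
c=load("w8");P=R.inv().apply((wcloud(c)-np.array(st["ee_pos"])).reshape(-1,3)).reshape(400,640,3)*1000
for v in range(240,335,10): print(v,np.median(P[v-1:v+2,316:322].reshape(-1,3),axis=0).round(1))
```

```text
[0.54842861 0.10896362 0.30390112]
eye z 150 [263. 238.] fob end [221. 179.]
eye z 155 [263. 257.] fob end [220. 198.]
eye z 160 [262. 276.] fob end [220. 217.]
eye z 165 [261. 295.] fob end [219. 236.]
eye z 170 [261. 314.] fob end [219. 254.]
eye z 175 [260. 333.] fob end [218. 273.]
gate [358. 403.]
gate [307. 415.]
gate [257. 427.]
240 [ 24.1  -1.5 153.5]
250 [ 20.   -1.5 152.1]
260 [ 15.9  -1.4 150.6]
270 [ 11.2  -1.4 150.3]
280 [  6.5  -1.2 150.2]
290 [  1.1  -1.4 150. ]
300 [ -4.4  -1.3 150.1]
310 [ -9.5  -1.2 149.3]
320 [-15.1  -1.3 149. ]
330 [-21.5  -1.3 148.9]
```

View pics/s8z.png

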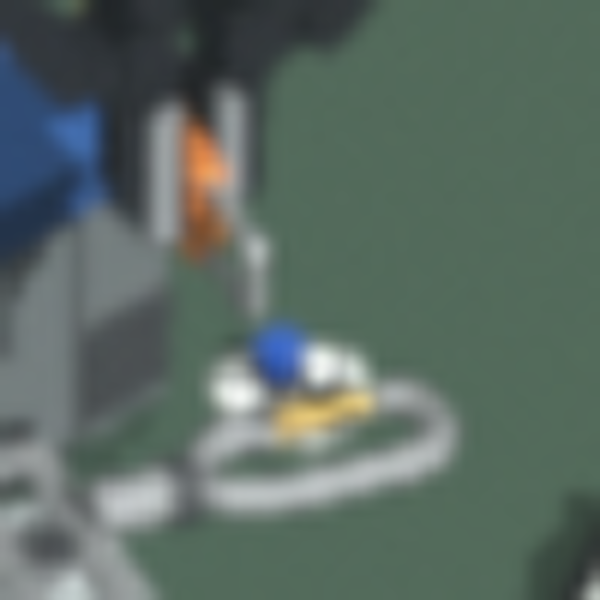

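The scene view puts the eye about 1 mm low and the wrist depth puts it about 6 mm low. I'll raise by 3 mm, shift 2 mm toward the rivet and advance to roughly 14 mm short of contact, then look again.

Emit:
servo_tool(rows=[[5, 2, -3, 0, 0, 0, 4], [10, 0, 0, 0, 0, 0, 4], [10, 0, 0, 0, 0, 0, 4], [5, 0, 0, 0, 0, 0, 4], [0, 0, 0, 0, 0, 0, 4]])

```text
t: 9.32
ee_pos: [0.5568, 0.1399, 0.3062]
tool_rot: [0.78, 0.625, -0.0, -0.0]
ft_force: [0.5, 0.2, -0.2]
gripper_width: 0.085
```

Emit:
servo_tool(rows=[[0, 0, 0, 0, 0, 0, 4], [0, 0, 0, 0, 0, 0, 4]])

```text
t: 9.57
ee_pos: [0.5568, 0.1388, 0.3063]
tool_rot: [0.781, 0.625, -0.0, 0.0]
ft_force: [-0.7, -0.3, -0.4]
gripper_width: 0.085
```

```bash
python3 snap.py wrist w9; python3 snap.py scene s9 305 355 195 245 12; python3 meas.py w9;python3 - <<'E'
from h import *
from workcell import arm
go((.55,.145,.3069),77.5,arm.read_state())
c=load("w9");f=c["frame"][:,:,::-1]
cv2.imwrite("pics/w9g.png",cv2.resize(f[80:210,260:390],None,fx=4.6,fy=4.6,interpolation=cv2.INTER_CUBIC))
E
```

```text
t 9.62 pos [0.5569 0.1388 0.3063] F [ 0.4 -0.3 -1.6] q [-0.72  0.5   0.55  1.9  -0.34  0.83 -0.22]
t 9.68 pos [0.5569 0.1389 0.3063] F [ 0.4  0.8 -1.1] q [-0.72  0.5   0.55  1.9  -0.34  0.83 -0.22]
gate [304 135  54  13 463] [333.2 141.2]
306 141.0 [ 62.3  -4.3 159.3] [0.5663 0.2006 0.147 ] [ 62.3  -4.3 159.8]
314 141.4 [ 62.1  -1.  159.3] [0.5695 0.1997 0.147 ] [ 62.3  -1.  159.3]
322 141.4 [ 62.1   2.3 159.3] [0.5727 0.199  0.147 ] [ 62.3   2.3 159.1]
330 141.4 [ 62.1   5.6 159.3] [0.576  0.1982 0.147 ] [ 62.2   5.6 160.2]
338 141.0 [ 62.3   8.9 159.3] [0.5792 0.1977 0.147 ] [ 62.4   8.8 158.1]
346 141.5 [ 62.2  12.2 159.3] [0.5824 0.1968 0.147 ] [ 62.4  12.2 158.8]
354 141.0 [ 62.4  15.6 159.3] [0.5857 0.1963 0.147 ] [ 62.4  15.6 159.5]
free end 303.5 141.16666666666666 [0.5652 0.2006 0.145 ] [ 62.   -5.5 161.3]
eye row 186 314 323 318.5 [ 43.2   0.8 158.7]
eye row 192 314 323 318.5 [ 41.8   0.8 154.1]
eye row 198 314 323 318.5 [ 39.9   0.8 152.1]
eye row 204 314 323 318.5 [ 37.2   0.8 152.3]
eye row 210 314 323 318.5 [ 34.7   0.8 152. ]
eye row 216 314 323 318.5 [ 32.1   0.8 152.1]
eye row 222 314 323 318.5 [ 29.7   0.8 151.5]
eye row 228 314 323 318.5 [ 27.1   0.8 151.3]
eye row 234 313 323 318.0 [ 24.4   0.6 151.2]
shift mm [ 4.5 -8.  -0.6] turn [-0.      0.0001 -0.0034]
```

View pics/w9g.png

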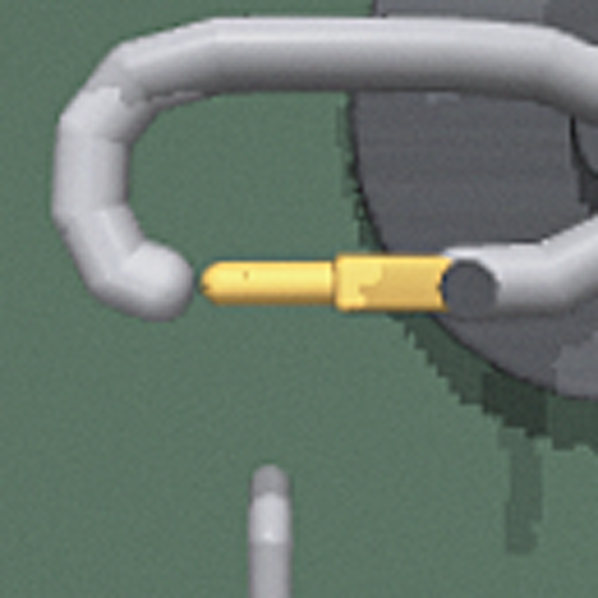

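View pics/s9.png

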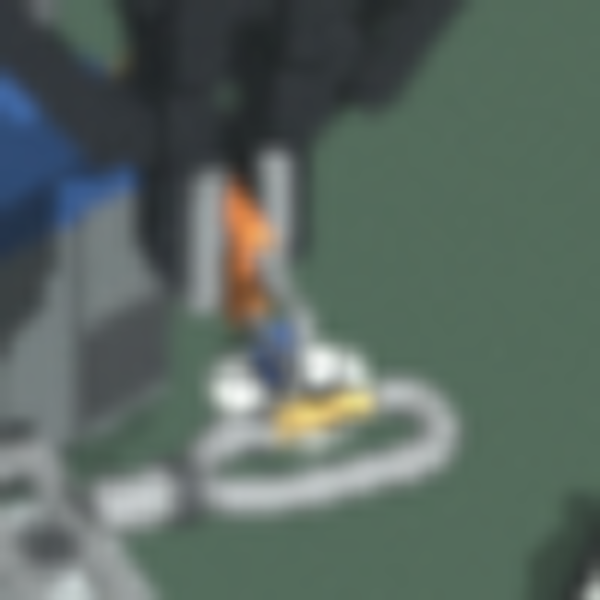

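Measured at rest, the eye sits about 4 mm on the rivet side of the gate's free end, so I'll move it back 1.7 mm. Heights agree within 2 mm. Advancing gently.

Emit:
servo_tool(rows=[[2, -1.7, 0, 0, 0, 0, 4], [4, 0, 0, 0, 0, 0, 4], [2, 0, 0, 0, 0, 0, 4], [0, 0, 0, 0, 0, 0, 4], [0, 0, 0, 0, 0, 0, 4]])

```text
t: 10.3
ee_pos: [0.557, 0.1473, 0.3063]
tool_rot: [0.781, 0.625, -0.0, 0.0]
ft_force: [0.6, -0.1, -0.1]
gripper_width: 0.084
```

```bash
python3 snap.py wrist w10; python3 meas.py w10;python3 - <<'E'
from h import *
c=load("w10");f=c["frame"][:,:,::-1]
cv2.imwrite("pics/w10g.png",cv2.resize(f[80:210,260:390],None,fx=4.6,fy=4.6,interpolation=cv2.INTER_CUBIC))
E
```

```text
t 10.35 pos [0.557  0.1473 0.3063] F [ 0.7  0.2 -0.1] q [-0.74  0.5   0.54  1.9  -0.34  0.84 -0.23]
gate [308 155  53  12 450] [338.2 160.6]
310 160.5 [ 54.2  -2.8 159.3] [0.5662 0.2007 0.147 ] [ 54.3  -2.8 160. ]
318 161.4 [ 53.8   0.6 159.3] [0.5694 0.1996 0.147 ] [ 53.9   0.6 159.8]
326 161.4 [ 53.8   3.9 159.3] [0.5726 0.1989 0.147 ] [ 53.9   3.9 160.2]
334 160.7 [ 54.1   7.3 159.3] [0.576  0.1985 0.147 ] [ 54.3   7.3 159.9]
342 160.5 [ 54.2  10.6 159.3] [0.5793 0.1978 0.147 ] [ 54.4  10.7 159.8]
350 160.5 [ 54.3  14.  159.3] [0.5826 0.1971 0.147 ] [ 54.6  13.9 158.3]
358 160.5 [ 54.3  17.4 159.3] [0.5859 0.1964 0.147 ] [ 54.5  17.3 159.2]
free end 307.5 160.5 [0.565  0.2007 0.145 ] [ 53.9  -3.9 161.3]
eye row 186 314 323 318.5 [ 43.3   0.8 159.1]
eye row 192 314 323 318.5 [ 42.    0.8 153.8]
eye row 198 314 323 318.5 [ 39.9   0.8 152.4]
eye row 204 314 323 318.5 [ 37.4   0.8 152. ]
eye row 210 314 323 318.5 [ 34.8   0.8 152.1]
eye row 216 314 323 318.5 [ 32.3   0.8 151.9]
eye row 222 314 323 318.5 [ 29.8   0.8 151.5]
eye row 228 314 323 318.5 [ 27.2   0.8 151.3]
eye row 234 314 323 318.5 [ 24.6   0.8 150.9]
```

View pics/w10g.png

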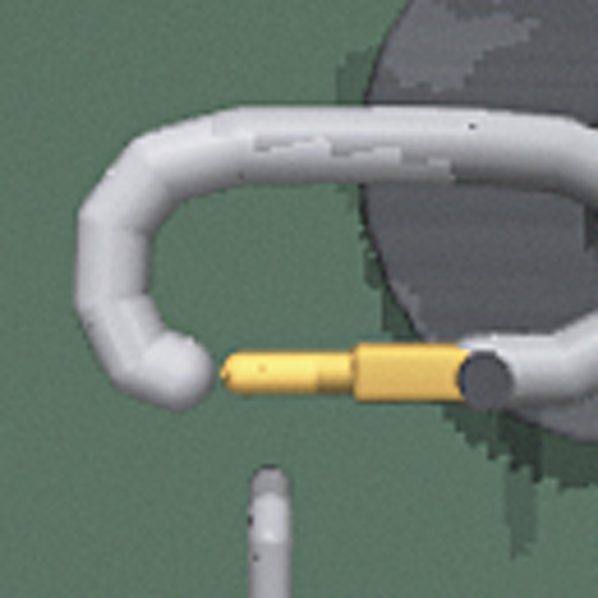

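The eye is 2.4–2.9 mm on the rivet side and the gate is about 8 mm ahead. Now feeling for contact.

Emit:
servo_tool(rows=[[2, 0, 0, 0, 0, 0, 4], [2, 0, 0, 0, 0, 0, 4], [1, 0, 0, 0, 0, 0, 4], [0, 0, 0, 0, 0, 0, 4]])

```text
t: 10.85
ee_pos: [0.5581, 0.1524, 0.3063]
tool_rot: [0.781, 0.625, 0.0, 0.0]
ft_force: [-0.2, -0.0, -0.0]
gripper_width: 0.085
```

Emit:
servo_tool(rows=[[1, 0, 0, 0, 0, 0, 4], [1, 0, 0, 0, 0, 0, 4], [0, 0, 0, 0, 0, 0, 4]])

```text
t: 11.22
ee_pos: [0.5586, 0.1543, 0.3063]
tool_rot: [0.781, 0.625, 0.0, 0.0]
ft_force: [0.4, 0.2, 0.3]
gripper_width: 0.083
```

Emit:
servo_tool(rows=[[1, 0, 0, 0, 0, 0, 4], [1, 0, 0, 0, 0, 0, 4], [0, 0, 0, 0, 0, 0, 4]])

```text
t: 11.6
ee_pos: [0.559, 0.1558, 0.3063]
tool_rot: [0.781, 0.625, -0.0, 0.0]
ft_force: [-0.3, -1.7, -0.6]
gripper_width: 0.08
```

Emit:
servo_tool(rows=[[1, 0, 0, 0, 0, 0, 4], [1, 0, 0, 0, 0, 0, 4], [0, 0, 0, 0, 0, 0, 4]])

```text
t: 11.98
ee_pos: [0.5593, 0.1578, 0.3062]
tool_rot: [0.781, 0.625, -0.0, 0.0]
ft_force: [-0.6, -2.6, -0.1]
gripper_width: 0.083
```

Contact at about 2–3 N, as the spring should feel. A quick look to check it is the gate.

```bash
python3 snap.py wrist w11 260 390 80 210 4
```

```text
t 12.03 pos [0.5593 0.1578 0.3062] F [-1.2 -3.4 -0.3] q [-0.75  0.51  0.54  1.88 -0.34  0.84 -0.25]
```

View pics/w11.png

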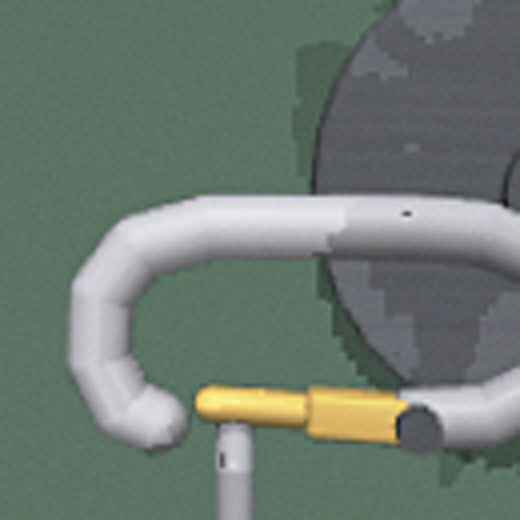

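The eye bar is pressing on the gate about 2 mm from its free end, and the gate is starting to swing open. Continuing.

Emit:
servo_tool(rows=[[1, 0, 0, 0, 0, 0, 4], [1, 0, 0, 0, 0, 0, 4], [1, 0, 0, 0, 0, 0, 4], [0, 0, 0, 0, 0, 0, 4]])

```text
t: 12.52
ee_pos: [0.5601, 0.161, 0.3063]
tool_rot: [0.781, 0.625, -0.0, 0.0]
ft_force: [-0.5, -3.8, 0.3]
gripper_width: 0.082
```

Emit:
servo_tool(rows=[[1, 0, 0, 0, 0, 0, 4], [1, 0, 0, 0, 0, 0, 4], [1, 0, 0, 0, 0, 0, 4], [0, 0, 0, 0, 0, 0, 4]])

```text
t: 13.02
ee_pos: [0.5609, 0.1637, 0.3063]
tool_rot: [0.781, 0.625, 0.0, 0.0]
ft_force: [-1.4, -4.3, 0.8]
gripper_width: 0.082
```

Emit:
servo_tool(rows=[[1, 0, 0, 0, 0, 0, 4], [1, 0, 0, 0, 0, 0, 4], [0, 0, 0, 0, 0, 0, 4]])

```text
t: 13.4
ee_pos: [0.5612, 0.1656, 0.3063]
tool_rot: [0.781, 0.625, -0.0, 0.0]
ft_force: [-1.1, -6.1, 0.9]
gripper_width: 0.084
```

```bash
python3 snap.py wrist w12 260 390 80 210 4
```

```text
t 13.45 pos [0.5611 0.1656 0.3063] F [-1.7 -5.9  0.3] q [-0.76  0.52  0.54  1.87 -0.35  0.85 -0.26]
```

View pics/w12.png

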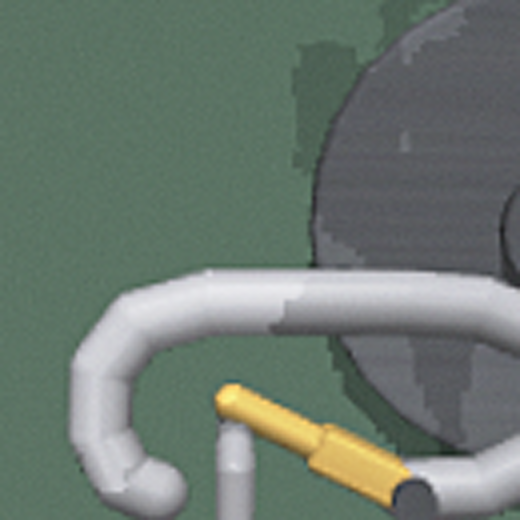

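The gate is about 0.5 rad open at 6 N and the bar is near the gate's tip. I'll carry on in 1 mm steps.

Emit:
servo_tool(rows=[[1, 0, 0, 0, 0, 0, 4], [1, 0, 0, 0, 0, 0, 4], [0, 0, 0, 0, 0, 0, 4]])

```text
t: 13.82
ee_pos: [0.5615, 0.1675, 0.3062]
tool_rot: [0.781, 0.625, -0.0, 0.0]
ft_force: [-1.5, -5.1, 0.8]
gripper_width: 0.08
```

Emit:
servo_tool(rows=[[1, 0, 0, 0, 0, 0, 4], [1, 0, 0, 0, 0, 0, 4], [0, 0, 0, 0, 0, 0, 4]])

```text
t: 14.2
ee_pos: [0.5615, 0.1699, 0.306]
tool_rot: [0.781, 0.625, -0.001, -0.001]
ft_force: [-2.3, -4.3, -0.6]
gripper_width: 0.082
```

```bash
python3 snap.py wrist w13 260 390 80 210 4
```

```text
t 14.25 pos [0.5615 0.17   0.306 ] F [-3.  -3.6 -0.3] q [-0.76  0.52  0.54  1.87 -0.35  0.85 -0.27]
```

View pics/w13.png

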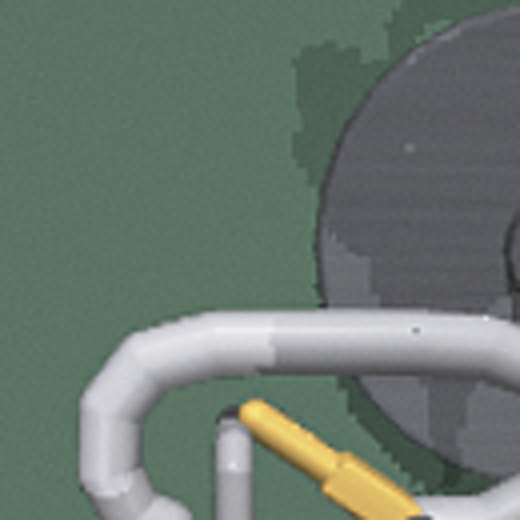

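The tip is sliding round the bar and the force has fallen to 4–5 N. One more millimetre at a time.

Emit:
servo_tool(rows=[[1, 0, 0, 0, 0, 0, 4], [0, 0, 0, 0, 0, 0, 4]])

```text
t: 14.5
ee_pos: [0.5617, 0.1712, 0.306]
tool_rot: [0.781, 0.625, -0.001, -0.001]
ft_force: [-3.2, -3.0, -0.9]
gripper_width: 0.084
```

Emit:
servo_tool(rows=[[1, 0, 0, 0, 0, 0, 4], [0, 0, 0, 0, 0, 0, 4]])

```text
t: 14.75
ee_pos: [0.5617, 0.1727, 0.3059]
tool_rot: [0.78, 0.625, -0.001, -0.001]
ft_force: [-6.2, -0.7, 1.5]
gripper_width: 0.083
```

```bash
python3 snap.py wrist w14 260 390 80 210 4
```

```text
t 14.8 pos [0.5621 0.1729 0.3061] F [ 0.6 -0.4 -1.3] q [-0.76  0.52  0.54  1.87 -0.35  0.85 -0.27]
```

View pics/w14.png

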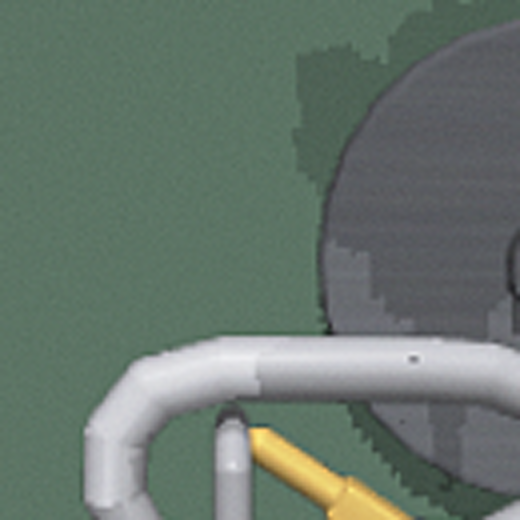

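Emit:
servo_tool(rows=[[0, 0, 0, 0, 0, 0, 4], [0, 0, 0, 0, 0, 0, 4]])

```text
t: 15.05
ee_pos: [0.5631, 0.1723, 0.3068]
tool_rot: [0.781, 0.625, 0.001, 0.0]
ft_force: [-0.4, -0.2, -0.6]
gripper_width: 0.081
```

```bash
python3 snap.py wrist w15 250 400 80 230 4
```

```text
t 15.1 pos [0.563  0.1722 0.3068] F [ 0.6 -0.3 -0.4] q [-0.76  0.52  0.54  1.86 -0.35  0.85 -0.27]
```

View pics/w15.png

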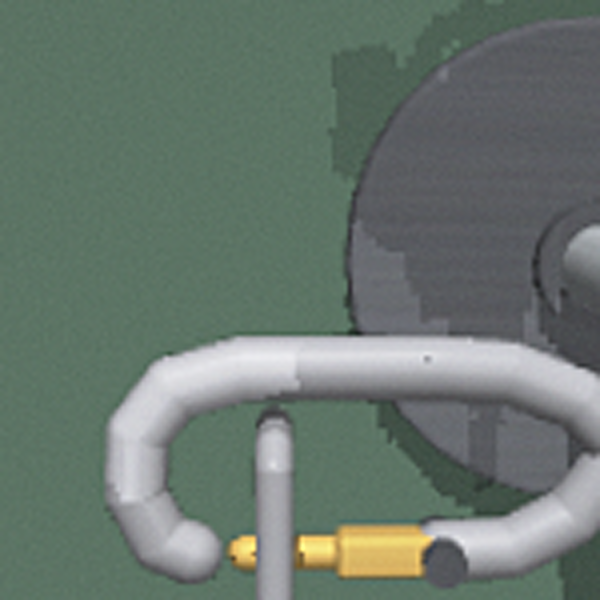

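The gate has snapped shut through the eye and the wrist force is near zero. I'll draw back a little inside the hook and lower the key so it doesn't drop hard when released.

Emit:
servo_tool(rows=[[-2, 0, 0, 0, 0, 0, 4], [-2, 0, 0, 0, 0, 0, 4], [-2, 0, 0, 0, 0, 0, 4], [0, 0, 0, 0, 0, 0, 4]])

```text
t: 15.6
ee_pos: [0.5612, 0.1656, 0.3064]
tool_rot: [0.781, 0.625, 0.0, 0.0]
ft_force: [-0.3, -0.2, -0.9]
gripper_width: 0.082
```

Emit:
servo_tool(rows=[[-1, 0, 1, 0, 0, 0, 4], [0, 0, 1, 0, 0, 0, 4], [0, 0, 0, 0, 0, 0, 4]])

```text
t: 15.98
ee_pos: [0.5609, 0.165, 0.3042]
tool_rot: [0.781, 0.625, -0.0, -0.0]
ft_force: [0.3, -0.7, 0.1]
gripper_width: 0.082
```

```bash
python3 snap.py wrist w16 250 400 80 230 4
```

```text
t 16.02 pos [0.5609 0.165  0.3042] F [ 0.1  0.9 -0.2] q [-0.75  0.52  0.54  1.88 -0.35  0.84 -0.26]
```

View pics/w16.png

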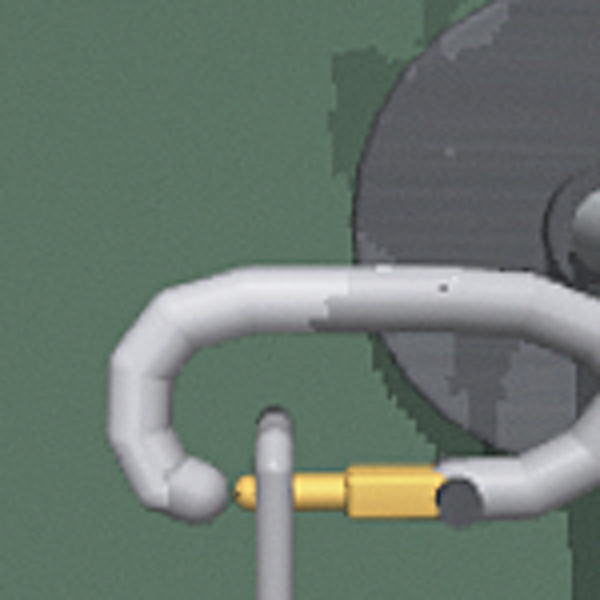

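The gate is still shut with about 7 mm of room. Next I'll pitch the key down about the gate so the fob swings low before release.

Emit:
servo_tool(rows=[[-7.9, 0, 2, 0, 0.05, 0, 4], [-7.9, 0, 2, 0, 0.05, 0, 4], [-7.9, 0, 2, 0, 0.05, 0, 4], [-7.9, 0, 2, 0, 0.05, 0, 4], [0, 0, 0, 0, 0, 0, 4]])

```text
t: 16.65
ee_pos: [0.5542, 0.1336, 0.2939]
tool_rot: [0.778, 0.621, 0.078, -0.062]
ft_force: [0.1, 0.3, 0.7]
gripper_width: 0.084
```

```bash
python3 snap.py wrist w17 250 400 80 230 4; python3 snap.py scene s17 305 355 195 245 12;  python3 -c "
from h import *
from workcell import arm
s=arm.read_state();R=Rn.from_quat(s['tool_rot']);print((R.inv().apply(np.array([.5661,.2005,.145])-s['ee_pos'])*1000).round(1), R.apply([0,0,1]).round(3))"
```

```text
t 16.7 pos [0.5543 0.1344 0.2941] F [-0.9  0.3 -1.5] q [-0.58  0.48  0.41  1.94 -0.55  0.75 -0.03]
t 16.75 pos [0.5543 0.1349 0.2941] F [-0.2 -0.4 -1.5] q [-0.58  0.48  0.41  1.94 -0.55  0.75 -0.03]
[ 35.7  -2.9 159.4] [ 0.044  0.193 -0.98 ]
```

View pics/w17.png

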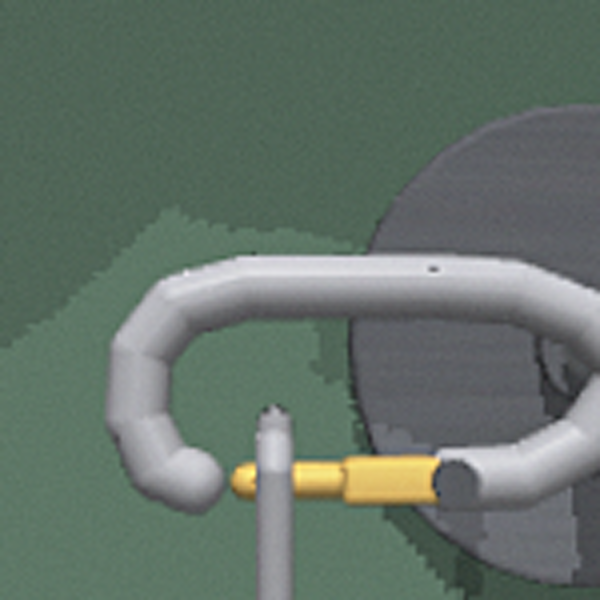

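The pivot held and the forces are near zero. Continuing.

Emit:
servo_tool(rows=[[-7.9, 0, 2, 0, 0.05, 0, 4], [-7.9, 0, 2, 0, 0.05, 0, 4], [-7.9, 0, 2, 0, 0.05, 0, 4], [-7.9, 0, 2, 0, 0.05, 0, 4], [0, 0, 0, 0, 0, 0, 4]])

```text
t: 17.38
ee_pos: [0.548, 0.1069, 0.2775]
tool_rot: [0.766, 0.612, 0.155, -0.124]
ft_force: [0.4, 0.4, -1.5]
gripper_width: 0.084
```

```bash
cat > piv.py <<'E'
from h import *
from workcell import arm
s=arm.read_state();R=Rn.from_quat(s['tool_rot']);print((R.inv().apply(np.array([.5661,.2005,.145])-s['ee_pos'])*1000).round(1), R.apply([0,0,1]).round(3), np.round(s["joints"],2),s["t"],np.round(s["ft_force"],1))
E
python3 piv.py
```

```text
[ 36.3  -2.8 159.1] [ 0.085  0.379 -0.921] [-0.37  0.48  0.26  1.99 -0.81  0.71  0.27] 17.375 [ 0.4  0.4 -1.5]
```

Emit:
servo_tool(rows=[[-7.9, 0, 2, 0, 0.05, 0, 4], [-7.9, 0, 2, 0, 0.05, 0, 4], [-7.9, 0, 2, 0, 0.05, 0, 4], [-7.9, 0, 2, 0, 0.05, 0, 4], [0, 0, 0, 0, 0, 0, 4]])

```text
t: 18.0
ee_pos: [0.5427, 0.0834, 0.2558]
tool_rot: [0.746, 0.597, 0.23, -0.185]
ft_force: [-0.2, -0.1, -0.7]
gripper_width: 0.087
```

```bash
python3 piv.py; python3 snap.py wrist w18 220 420 80 280 3;python3 snap.py scene s18 295 365 185 255 8
```

```text
[ 36.2  -2.8 158.8] [ 0.123  0.55  -0.826] [-0.18  0.51  0.12  2.03 -1.08  0.73  0.58] 18.0 [-0.2 -0.1 -0.7]
t 18.05 pos [0.5429 0.0838 0.2562] F [-0.1  0.1 -1.2] q [-0.18  0.51  0.12  2.03 -1.08  0.73  0.58]
t 18.1 pos [0.5429 0.0842 0.2565] F [ 0.4 -0.4 -0.7] q [-0.18  0.51  0.12  2.03 -1.08  0.73  0.58]
```

View pics/w18.png

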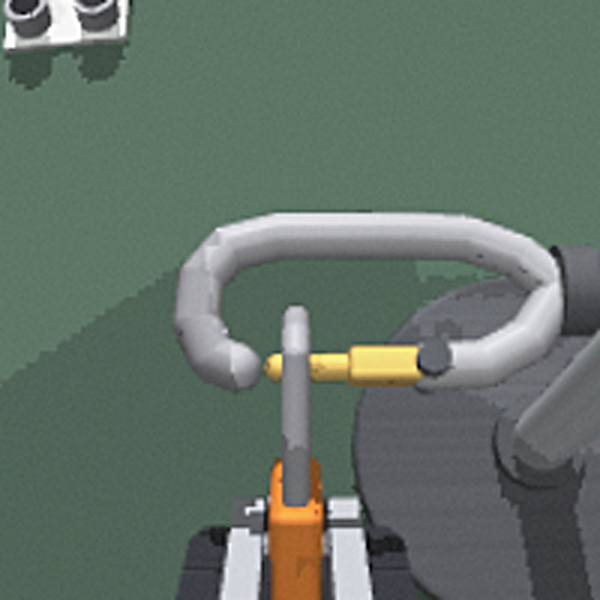

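View pics/s18.png

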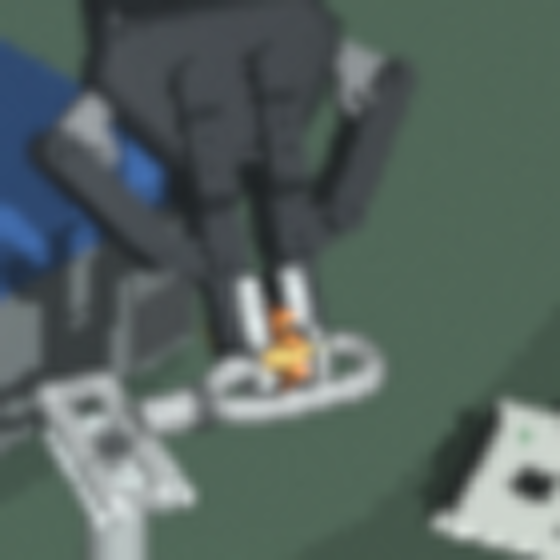

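The key is pitched down about 36° with the gate shut through the eye. I'll draw back 2 mm so the outer bar almost rests on the gate, then release.

Emit:
servo_tool(rows=[[-1, 0, 0, 0, 0, 0, 4], [-1, 0, 0, 0, 0, 0, 4], [0, 0, 0, 0, 0, 0, 9], [0, 0, 0, 0, 0, 0, 11], [0, 0, 0, 0, 0, 0, 14]], force=20)

```text
t: 18.73
ee_pos: [0.5423, 0.0819, 0.2552]
tool_rot: [0.746, 0.597, 0.231, -0.185]
ft_force: [-1.1, -0.9, -0.8]
gripper_width: 0.163
```

Emit:
servo_tool(rows=[[0, 0, 0, 0, 0, 0, 20], [0, 0, 0, 0, 0, 0, 30], [0, 0, 0, 0, 0, 0, 36], [0, 0, 0, 0, 0, 0, 36]])

```text
t: 19.23
ee_pos: [0.5423, 0.0819, 0.255]
tool_rot: [0.746, 0.597, 0.231, -0.185]
ft_force: [0.1, 0.7, -0.5]
gripper_width: 0.423
```

```bash
python3 piv.py; python3 snap.py wrist w19 220 420 80 280 3;python3 snap.py scene s19 295 365 185 255 8
```

```text
[ 37.7  -2.8 159.1] [ 0.124  0.551 -0.825] [-0.17  0.51  0.12  2.03 -1.08  0.73  0.59] 19.225 [ 0.1  0.7 -0.5]
t 19.27 pos [0.5423 0.0818 0.2551] F [ 1.1 -0.3 -0.5] q [-0.17  0.51  0.12  2.03 -1.08  0.73  0.59]
t 19.32 pos [0.5423 0.0819 0.2551] F [-0.6 -0.3 -0.1] q [-0.17  0.51  0.12  2.03 -1.08  0.73  0.59]
```

View pics/w19.png

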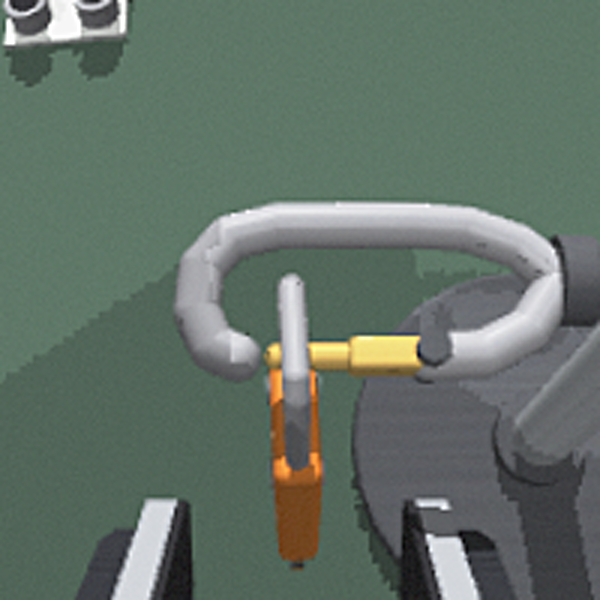

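View pics/s19.png

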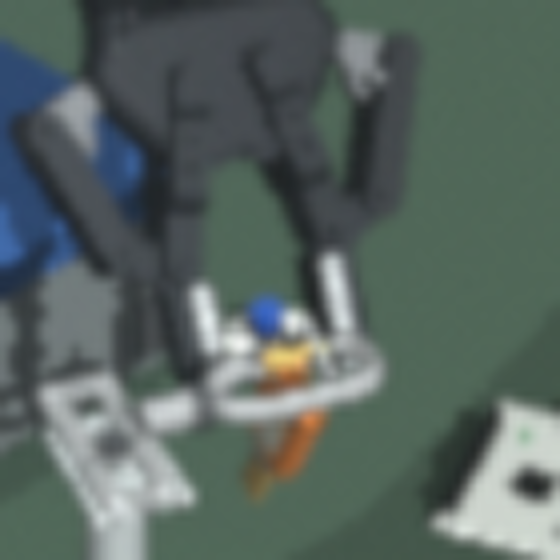

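Released: the key hangs from the gate, swinging freely between the open fingers. I'll back straight out along the tool axis.

Emit:
servo_tool(rows=[[0, 0, -8, 0, 0, 0, 36], [0, 0, -15, 0, 0, 0, 36], [0, 0, -25, 0, 0, 0, 36], [0, 0, -30, 0, 0, 0, 36], [0, 0, -30, 0, 0, 0, 36]])

```text
t: 19.95
ee_pos: [0.5286, 0.0211, 0.3459]
tool_rot: [0.746, 0.597, 0.231, -0.184]
ft_force: [0.6, 0.5, -0.5]
gripper_width: 0.421
```

Emit:
servo_tool(rows=[[0, 0, 0, 0, 0, 0, 36], [0, 0, 0, 0, 0, 0, 36], [0, 0, 0, 0, 0, 0, 36], [0, 0, 0, 0, 0, 0, 36], [0, 0, 0, 0, 0, 0, 36]])

```text
t: 20.58
ee_pos: [0.5288, 0.0226, 0.3437]
tool_rot: [0.746, 0.597, 0.23, -0.185]
ft_force: [0.6, 0.5, 0.5]
gripper_width: 0.421
```

Emit:
servo_tool(rows=[[0, 0, 0, 0, 0, 0, 36], [0, 0, 0, 0, 0, 0, 36], [0, 0, 0, 0, 0, 0, 36], [0, 0, 0, 0, 0, 0, 36], [0, 0, 0, 0, 0, 0, 36]])

```text
t: 21.2
ee_pos: [0.5289, 0.0224, 0.3442]
tool_rot: [0.746, 0.597, 0.231, -0.185]
ft_force: [0.1, 0.7, -0.2]
gripper_width: 0.423
```

```bash
python3 piv.py; python3 snap.py wrist w20 ;python3 snap.py scene s20 285 365 185 265 7
```

```text
[ 37.7  -2.8 267.2] [ 0.124  0.551 -0.825] [-0.14  0.35  0.22  2.02 -0.9   0.91  0.47] 21.2 [ 0.1  0.7 -0.2]
t 21.25 pos [0.5289 0.0224 0.3442] F [-0.2 -0.4 -0.9] q [-0.14  0.35  0.22  2.02 -0.9   0.91  0.47]
t 21.3 pos [0.5289 0.0224 0.3442] F [ 0.3 -0.3  0.9] q [-0.14  0.35  0.22  2.02 -0.9   0.91  0.47]
```

View pics/w20.png

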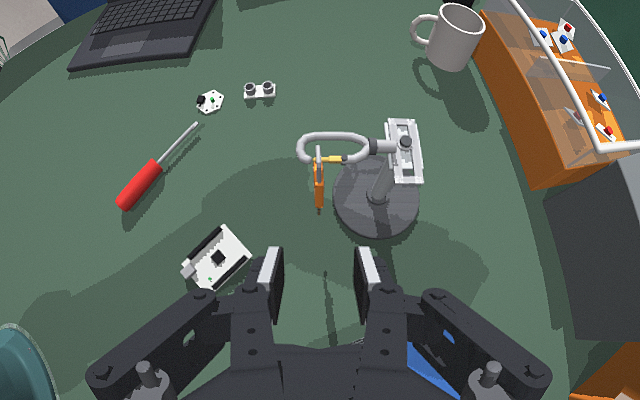

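View pics/s20.png

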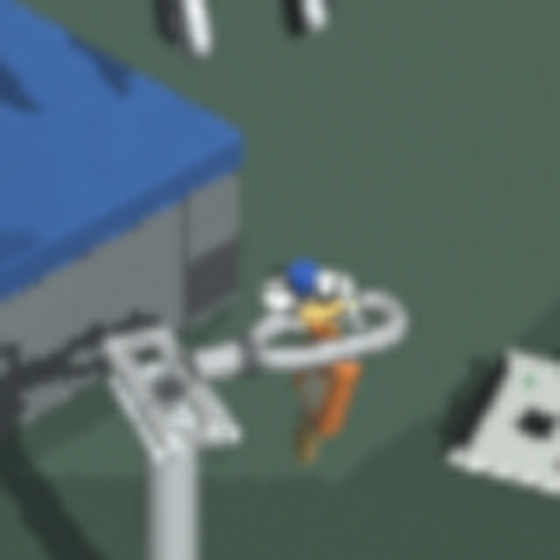

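The key hangs from the shut gate, clear of the gripper, and nothing else has moved. I'll let it settle and check once more.

Emit:
servo_tool(rows=[[0, 0, 0, 0, 0, 0, 36], [0, 0, 0, 0, 0, 0, 36], [0, 0, 0, 0, 0, 0, 36], [0, 0, 0, 0, 0, 0, 36], [0, 0, 0, 0, 0, 0, 36]])

```text
t: 21.92
ee_pos: [0.5289, 0.0223, 0.3442]
tool_rot: [0.746, 0.597, 0.231, -0.185]
ft_force: [-0.3, -0.1, -0.1]
gripper_width: 0.422
```

Emit:
servo_tool(rows=[[0, 0, 0, 0, 0, 0, 36], [0, 0, 0, 0, 0, 0, 36], [0, 0, 0, 0, 0, 0, 36], [0, 0, 0, 0, 0, 0, 36], [0, 0, 0, 0, 0, 0, 36]])

```text
t: 22.55
ee_pos: [0.5289, 0.0224, 0.3442]
tool_rot: [0.746, 0.597, 0.231, -0.185]
ft_force: [-0.1, -1.2, 0.1]
gripper_width: 0.421
```

```bash
python3 snap.py wrist w21 270 420 90 230 4
python3 - <<'E'
from h import *
c=load("w21");W=wcloud(c)
# eye top wire end, fob pixel depths
hsv=cv2.cvtColor(c["frame"],cv2.COLOR_RGB2HSV)
m=cv2.inRange(hsv,(5,150,80),(17,255,255));m[:90]=0;m[230:]=0;m[:,:290]=0;m[:,:][:,345:]=0
print("fob mean",W[m>0].mean(0).round(3),"z range",W[m>0][:,2].min().round(3),W[m>0][:,2].max().round(3))
for v in range(142,162,3): print(v,[W[v,u].round(3).tolist() for u in (317,319)])
E
```

```text
t 22.6 pos [0.5289 0.0223 0.3442] F [-0.5 -0.5  0.3] q [-0.14  0.35  0.22  2.02 -0.9   0.91  0.47]
fob mean [0.57  0.201 0.115] z range -0.002 0.15
142 [[0.589, 0.293, -0.002], [0.591, 0.292, -0.002]]
145 [[0.57, 0.208, 0.152], [0.572, 0.208, 0.151]]
148 [[0.57, 0.206, 0.151], [0.571, 0.205, 0.152]]
151 [[0.569, 0.204, 0.151], [0.571, 0.203, 0.151]]
154 [[0.569, 0.202, 0.15], [0.57, 0.201, 0.15]]
157 [[0.568, 0.199, 0.15], [0.57, 0.199, 0.15]]
160 [[0.568, 0.197, 0.15], [0.569, 0.197, 0.15]]
```

View pics/w21.png

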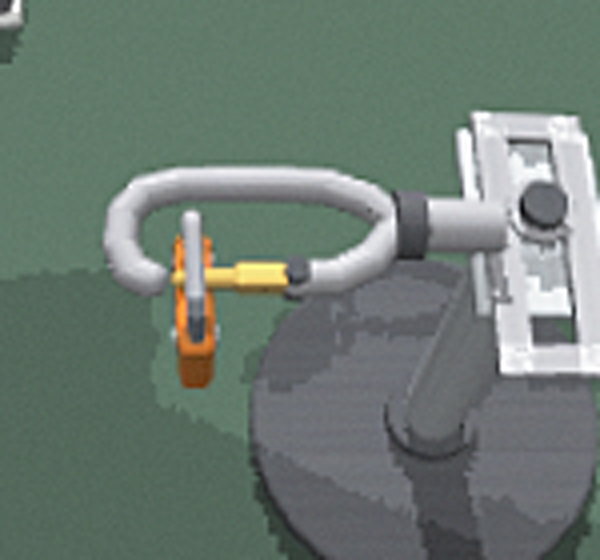

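The eye bar sits at z≈0.149, 4 mm above the mark. The fob hangs well below it, the gate is shut and nothing touches the key. Handing in.

```bash
python3 -c "
from workcell import order
print(order.finish_job())"
```

```text
the job is handed in; nothing more can be done
None
```

I drew the key straight out of the lock and clipped it onto the stand's hook. It hung freely from the shut gate when I handed the job in at about 22.6 s of the 67 s allowed.

- **The push:** I pressed the eye bar against the gate 2 to 3 mm on the rivet side of its free end. The wrist force peaked at about 6 N. It dropped to near zero when the gate snapped shut through the eye.
- **The release:** I pitched the key down about the gate so it would not drop hard, opened the fingers and backed out.
- **Last checks:** the gate was shut, with the eye bar at about z = 0.149 m, 4 mm above the mark. The fob hung well below the hook. The gripper was about 0.1 m clear, and the bystanders in view looked undisturbed by eye.

**Disagreement:** before the push, the wrist depth put the eye about 5 mm lower than the scene camera did. I took a height between the two, and both readings lay within the eye's clearance. The hand-in gave no verdict.

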